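Load the glue-curing lamp cabinet

ROBOT

A 6-joint arm with a two-finger parallel gripper is mounted at the origin on the work surface. World frame = base frame: x ahead of the robot, y to its left, z up, the work surface at z = 0. Lengths are in m, angles in degrees, forces in N, time in s.
With the tool pointing down it reaches from about 0.3 to 0.75 m from the base axis. Payload 8.5 kg.
Tool frame: the origin (TCP) lies at the very end of the fingers, on their centre line; the grasp point (between the pads) lies 19 mm behind it; z points along the fingers, y is the line along which they close (so a half turn about z gives the same grasp; the last joint's range is limited). The gripper opens to 85 mm and grips with 20 to 120 N. Pads are 22 mm wide; open, the fingers measure 114 mm over their backs; the gripper's body (76 mm by 85 mm) begins 54 mm behind the grasp point. The pads swing forward as they close: fully open they stand 13 mm farther back than shut.
Start: joints at [51.148, 21.807, 74.336, -0, 83.858, -12.336], TCP at [0.246, 0.492, 0.231] pointing down, gripper open.
Joint ranges: [-178.18, 178.18], [-50.72, 133.34], [12.68, 142.11], [-81.47, 261.47], [9.98, 163.14], [-165.26, 165.26]. Speed limits (degrees/s): [136.94, 136.94, 180, 180, 180, 180].

INTERFACE

Orientations are given as a 3x3 rotation matrix whose columns are the frame's x, y, z axes.
In Python, from rig import observe, cams, ticket gives the robot as it stands.
- The arm moves only by the tool move_arm, never from a script. Its arguments are lists of equal length, an entry for each row: "jaw": the finger opening in cm, from 0 to 8.54; "dp": the shift along the tool's x, y, z in cm, a list of three; "turn": the turn, a rotation vector about the tool's x, y, z in rad, a list of three. In form: {"jaw": [jaw, ...], "dp": [[tx, ty, tz], ...], "turn": [[wx, wy, wz], ...]}. A call has 1 to 12 rows; each row shifts and turns the commanded pose from where the row before left it, along the tool's axes as they then stand; what a row does not reach is not made up. A row lasts 1/12 s, in which the tool goes at most 41.7 mm and 7.16 degrees, less where a joint would pass 70% of its speed; a pose out of reach is approached as far as the arm can. A call is refused whole if a number of a shift passes 4.17 or a number of a turn 0.125, either way. A call with a gripper value outside its range is refused whole. The fingers move at their own pace and stop on an object; "force" is the grip in N (left out, the last holds). Time passes only in rows, so rows that do not move let the fingers close. It gives the time, the measured TCP pose, the force, the opening and the grip force at its end, in the units of the state.
- observe(): the state, without advancing time (a new reading comes with each control period).
- cams.get_image(name): name is "side" or "top" or "wrist"; returns (picture, depth): 384x512x3 uint8, red, green, blue; 384x512 float32, m along the optical axis (not along the pixel's ray), 0 where there is no reading.
- cams.calibration(name): a dict with "vertical_fov" (degrees; the focal length in pixels is half the picture's height over the tangent of half this angle, whatever the lens; pixels are square), "cx", "cy" (the principal point, pixels), "view" (4x4, takes a point from world to camera coordinates); the wrist camera has in their place "tool_from_camera" (4x4, takes a point from camera to tool coordinates, whose origin is the TCP and whose axes are the flange's). Camera axes: x right, y up, looking along -z (the intrinsics and any distortion apply to the point x, -y, -z); pixel columns grow to the right and rows downward; lengths in m; the calibration is good to about 2 mm. A picture is of the moment at which its call begins: read the wrist's pose just before it. calibration takes no time and is no camera call.
- ticket.close_job(): hands the job in; it is judged then, once.
Trained networks look in the newest picture that a camera, given by its name, has taken for a name from the list of things; names that differ only in an ending like _2 or _b are one class to them, and where a whole thing is asked for, a point or a joint stands for the part that bears it (a point fixed in the world has none). Each returns a list of dicts, best first, with "p" (0 to 1); they miss things now and then, are a little off and sometimes report something else, mostly with a low value. They report only what shows in the picture. A call takes as long as a camera call. They do not tell look-alikes from the thing itself.
- cams.spot_in(camera, query): "box" ([centre column, centre row, width, height] as shares, 0 to 1, of the picture: columns of its width, rows of its height, round what is visible of it).
- cams.outline_of(camera, query): "mask" (384x512 bool, what is visible of it) and "box" ([centre column, centre row, width, height] as shares, 0 to 1, of the picture: columns of its width, rows of its height, round what is visible of it).
- cams.mark_of(camera, query): "location" ([column, row] as shares, 0 to 1, of the picture: columns of its width, rows of its height: a listed point, or the origin of a listed thing).
The state is a dict: "time_s": time; "q": joint angles; "qvel": joint speeds; "joint_efforts": joint torques, N m; "position": TCP position; "tool_rot": TCP orientation; "ft_force": force on the tool from outside, world axes, zero at the start; "wrist_torque": the same for the moment, N m; "grip_width": finger opening in m; "gripper_force": force on a finger pad.
Only numpy, scipy, OpenCV 4.12 (cv2) and the standard library are available. Lean on these libraries where they do the work, as an engineer would, in place of code of your own. Each camera call takes 0.05 s, during which the arm holds its last target. There are 200 camera calls.

TASK

Cure the glued blocks: pull the lamp cabinet's blue flap down until it is fully open, slide every wooden block lengthways and upright under the amber hood, one to a lane, until it is home against the back stop, then swing the flap up fully shut, and only then push the red lever fully over, away from the robot, to switch the lamp on. Leave the glue bottle, the jar and the screwdriver where they are.

Things in the scene. Friction and masses are not known exactly. Their poses are not given: they have to be found in the camera images.
- block0: a freshly glued wooden block: plywood base 110 (x) x 48 (y) x 30 (z) mm with a teal packet 60 x 40 x 30 mm glued centrally on top (60 mm high in all, 0.17 to 0.35 kg); origin at the centre of its underside, z up; either end may go in first. May be absent from the job
- block1: a freshly glued wooden block: plywood base 110 (x) x 48 (y) x 30 (z) mm with a teal packet 60 x 40 x 30 mm glued centrally on top (60 mm high in all, 0.17 to 0.35 kg); origin at the centre of its underside, z up; either end may go in first. May be absent from the job
- block2: a freshly glued wooden block: plywood base 110 (x) x 48 (y) x 30 (z) mm with a teal packet 60 x 40 x 30 mm glued centrally on top (60 mm high in all, 0.17 to 0.35 kg); origin at the centre of its underside, z up; either end may go in first. May be absent from the job
- block3: a freshly glued wooden block: plywood base 110 (x) x 48 (y) x 30 (z) mm with a teal packet 60 x 40 x 30 mm glued centrally on top (60 mm high in all, 0.17 to 0.35 kg); origin at the centre of its underside, z up; either end may go in first. May be absent from the job
- cabinet: grey lamp cabinet, fixed; position and yaw vary. Origin on the bench under the middle of the flap's hinge line; +x points into the cabinet, y along its width (272 mm). Plinth from x 2 to 173 mm; its top, the cabinet floor, is 50 mm above the bench. Back stop face at x 165 mm. Side walls 8 mm thick at y +-132 mm, 12 mm above the floor in front of x 70 mm, hood-high behind
- hood_edge (a point): middle of the lower front edge of the clear amber hood (the overhang), at cabinet x 70 mm, 70 mm over the cabinet floor; the hood is 6 mm thick and reaches back to x 175 mm; nothing stands on it. The floor in front of it is open to above. A block that is home sticks 15 mm out from under the hood
- lane0_home (a point): the spot on the cabinet floor under the centre of a block that is home in lane 0 (cabinet x 110, y -96 mm). Lanes are about 60 mm wide, parted by three rails 4 mm thick and 10 mm high at cabinet y -64, 0, 64 mm that run from x 33 mm to the back stop
- lane1_home (a point): the spot on the cabinet floor under the centre of a block that is home in lane 1 (cabinet x 110, y -32 mm). Lanes are about 60 mm wide, parted by three rails 4 mm thick and 10 mm high at cabinet y -64, 0, 64 mm that run from x 33 mm to the back stop
- lane2_home (a point): the spot on the cabinet floor under the centre of a block that is home in lane 2 (cabinet x 110, y 32 mm). Lanes are about 60 mm wide, parted by three rails 4 mm thick and 10 mm high at cabinet y -64, 0, 64 mm that run from x 33 mm to the back stop
- lane3_home (a point): the spot on the cabinet floor under the centre of a block that is home in lane 3 (cabinet x 110, y 96 mm). Lanes are about 60 mm wide, parted by three rails 4 mm thick and 10 mm high at cabinet y -64, 0, 64 mm that run from x 33 mm to the back stop
- flap (a joint): angle of the blue bottom-hinged flap: 0 shut (rising into the cabinet at 47.4 degrees from level, up to the hood's front edge), 2.315 fully open (level, towards the robot, at its stop; its inner face is then an apron 2 mm above the cabinet floor). Panel 103 mm long, 250 wide, 8 thick. Stiff hinge: it stays where left; 2 to 5 N at the bar moves it. May start up to 0.2 ajar
- flap_hinge (a point): middle of the flap's hinge axis, which runs along the cabinet's y axis, 52 mm above the bench
- flap_bar (a point): middle of the flap's round steel grip bar: 12 mm diameter, 120 mm long, parallel to the hinge, on two posts at its ends, 35 mm beyond the flap's free edge and 138 mm from the hinge axis (and 4 mm off the flap's inner face, to its outer side). Nothing lies between bar and flap edge, so it can be pinched from above at any flap angle and turns in the grip
- lamp_lever (a joint): angle of the red toggle lever: 0 off (leaning to the cabinet's -x, towards the robot), 1.0 on (leaning to the cabinet's +x, away); about upright at 0.5; it stays where it is left and may start up to 0.1 from its stop
- lamp_lever_tip (a point): the tip of the red lever, 60 mm from its pivot; the lever stands on a small grey block on the bench beside the cabinet, at about x 30, y -200 mm of the cabinet frame, and swings in the cabinet's x-z plane
- glue_bottle: bystander: glue bottle, 56 mm diameter, 150 mm tall, origin at the centre of its base
- screw_jar: bystander: jar of screws, 70 mm diameter, 80 mm tall, origin at the centre of its base
- screwdriver: bystander: screwdriver lying on the bench, origin under its middle, lying along its x
There are look-alikes about, which are no part of the job. What is shaped like the block2 but purple or yellow is not meant.

How it is judged:
By the outcome, as a careful person would: the job done as asked, in the order asked, and still so for the second after the job is handed in, with the robot touching nothing.
Of block0, block1, block2, block3 only 2 to 4 are there at a start; the rules pass over those that are not, and their reading is None.
At some moment in a run one of block0, block1, block2, block3 may be knocked a few centimetres aside while the robot is not near it.
Once in a run the grip may slacken for a moment while it holds something.
It also fails if it takes over 210 s, if anything falls off the work surface, if the arm or the gripper's body presses on something with over 40 N, if the wrist force passes 120 N, or if a joint passes its speed limit or range.

## Working session

There is one attempt and no reset: what is moved stays moved. The work goes in short steps, Python scripts to look and compute and a tool call to move; the robot and the scene stay as the last step left them, time stands still between calls to the robot, and variables do not carry over. Pictures are saved under pics/ and viewed, at most 14 in all, crops included, and the job is handed in when it is done.

Besides the shell and the picture viewer there is one more tool, called after "Request:" as a command line: name --argument value ..., lists and objects as JSON in quotes. move_arm: Moves the arm, as the interface text tells. Its arguments: {"type":"object","properties":{"jaw":{"type":"array","items":{"type":"number"}},"dp":{"type":"array","items":{"type":"array","items":{"type":"number"}}},"turn":{"type":"array","items":{"type":"array","items":{"type":"number"}}},"force":{"type":"number"}},"required":["jaw","dp","turn"]}

```bash
ls; mkdir -p pics; cat > h.py <<'E'
import numpy as np, cv2
from rig import observe, cams, ticket
def K(n):
    c=cams.calibration(n); f=192/np.tan(np.radians(c["vertical_fov"])/2); return c,f
def camT(n,s=None):
    c,f=K(n)
    if n!="wrist": return np.linalg.inv(np.array(c["view"]))
    s=s or observe(); T=np.eye(4);T[:3,:3]=np.array(s["tool_rot"]);T[:3,3]=s["position"]
    return T@np.array(c["tool_from_camera"])
def cloud(n,d,s=None):
    c,f=K(n); v,u=np.mgrid[0:384,0:512]
    x=(u-c["cx"])/f*d; y=(v-c["cy"])/f*d
    P=np.stack([x,-y,-d,np.ones_like(d)],-1)@camT(n,s).T
    return P[...,:3]
def save(n,im): cv2.imwrite("pics/"+n+".png",im[...,::-1])
E
python3 - <<'E'
from h import *
for n in ("top","side"):
    im,d=cams.get_image(n); save(n+"0",im); np.save(n+"0.npy",d)
    c=cams.calibration(n); print({k:v for k,v in c.items()})
    P=cloud(n,d)
    for q in ("block0","cabinet","flap_bar","flap_hinge","hood_edge","lane0_home","lane3_home","lamp_lever_tip","glue_bottle","screw_jar","screwdriver"):
        r=cams.mark_of(n,q)
        for a in r[:6]:
            u,v=a["location"][0]*512,a["location"][1]*384
            ui,vi=min(511,max(0,int(u))),min(383,max(0,int(v)))
            print(n,q,round(a["p"],2),round(u),round(v),P[vi,ui].round(3) if d[vi,ui]>0 else None)
print(cams.calibration("wrist"))
E
```

```text
pics
{'vertical_fov': 54.3987647204749, 'cx': 260.99428882149226, 'cy': 190.3436179333296, 'view': array([[ 2.29912727e-02, -9.99725966e-01,  4.40397465e-03,
         1.07022464e-01],
       [ 9.90664573e-01,  2.33745124e-02,  1.34303147e-01,
        -5.84590754e-01],
       [-1.34369284e-01,  1.27506140e-03,  9.90930507e-01,
        -1.29305170e+00],
       [ 0.00000000e+00,  0.00000000e+00,  0.00000000e+00,
         1.00000000e+00]])}
top block0 0.97 233 199 [0.546 0.221 0.058]
top block0 0.89 110 228 [0.435 0.643 0.06 ]
top block0 0.86 189 196 [0.557 0.372 0.06 ]
top block0 0.85 148 204 [0.522 0.513 0.062]
top block0 0.77 183 235 [0.421 0.389 0.063]
top block0 0.55 230 235 [0.424 0.224 0.059]
top cabinet 0.6 316 198 [ 0.563 -0.077  0.004]
top cabinet 0.52 419 249 [ 0.388 -0.444  0.022]
top cabinet 0.44 249 146 [0.73  0.169 0.104]
top flap_bar 0.75 322 166 [ 0.649 -0.075  0.17 ]
top flap_hinge 0.83 317 195 [ 0.567 -0.072  0.062]
top flap_hinge 0.57 327 166 [ 0.649 -0.092  0.168]
top hood_edge 0.62 322 171 [ 0.643 -0.082  0.13 ]
top hood_edge 0.54 292 162 [0.669 0.022 0.124]
top lan
[... 1002 characters left out ...]
]
side lane0_home 0.39 206 280 [0.542 0.404 0.013]
side lane3_home 0.73 242 192 [0.668 0.051 0.085]
side glue_bottle 0.96 204 220 [0.731 0.191 0.024]
side screw_jar 0.84 174 261 [0.664 0.411 0.03 ]
side screwdriver 0.52 371 176 [ 0.382 -0.444 -0.   ]
{'vertical_fov': 64.25051302367667, 'cx': 256.72244275981257, 'cy': 192.94179968450266, 'tool_from_camera': array([[ 1.18009993e-03,  9.50148541e-01,  3.11795377e-01,
         7.93597458e-02],
       [ 9.99999078e-01, -1.33065787e-03,  2.70125189e-04,
        -1.04249754e-04],
       [ 6.71552026e-04,  3.11794771e-01, -9.50149236e-01,
        -1.42203053e-01],
       [ 0.00000000e+00,  0.00000000e+00,  0.00000000e+00,
         1.00000000e+00]])}
```

View pics/top0.png

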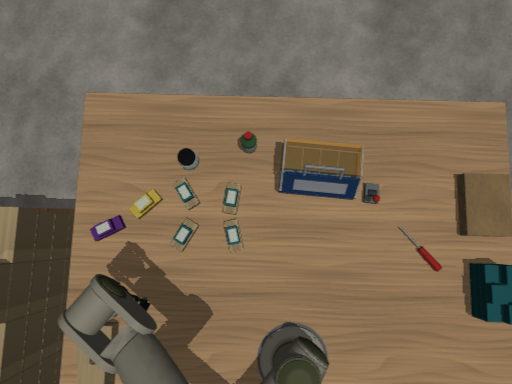

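View pics/side0.png

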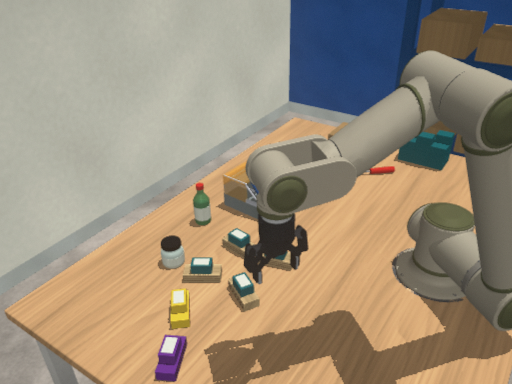

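The top picture shows four wooden blocks with teal packets near pixels (186,193), (232,198), (184,234) and (233,235). The yellow one at (146,204) and the purple one at (108,228) are decoys. The cabinet is at (320,168), with the bar at (324,169) and the lever at (374,194).

```bash
cat >> h.py <<'E'
def rect(pts):
    (c,s,a)=cv2.minAreaRect((pts[:,:2]*1000).astype(np.float32))
    if s[0]<s[1]: s=s[::-1]; a+=90
    return np.array(c)/1000,np.array(s),(a+90)%180-90
def blocks(n,d,im,s=None,zlo=.012,zhi=.075):
    P=cloud(n,d,s); R=np.where(d>0,1,0)
    m=((P[...,2]>zlo)&(P[...,2]<zhi)&(d>0)).astype(np.uint8)
    return P,m
E
python3 - <<'E'
from h import *
im=cv2.imread("pics/top0.png")[...,::-1]; d=np.load("top0.npy"); P=cloud("top",d)
m=((P[...,2]>.015)&(P[...,2]<.08)&(d>0)).astype(np.uint8)
n,l,st,ce=cv2.connectedComponentsWithStats(m)
for u,v in ((186,193),(232,198),(184,234),(233,235)):
    k=l[v,u]; q=P[l==k]; c,s,a=rect(q); t=q[q[:,2]>.045]; c2,s2,a2=rect(t)
    print("blk",(u,v),c.round(4),s.round(),round(a,1),"| packet",c2.round(4),s2.round(),round(a2,1),np.median(t[:,2]).round(4))
reg=(P[...,0]>.5)&(P[...,0]<.8)&(P[...,1]<.1)&(P[...,1]>-.25)&(d>0)
for lo,hi in ((.1,.14),(.15,.2),(.04,.2)):
    q=P[reg&(P[...,2]>lo)&(P[...,2]<hi)]; c,s,a=rect(q); print(lo,hi,len(q),c.round(4),s.round(),round(a,2),np.median(q[:,2]).round(4))
# red lever
r=im.astype(int); mm=(r[...,0]>120)&(r[...,1]<60)&(r[...,2]<60)&(np.abs(P[...,1]+.29)<.08)&(P[...,0]>.5)
print("red",P[mm].round(3))
g=(P[...,1]<-.24)&(P[...,1]>-.36)&(P[...,0]>.5)&(P[...,0]<.65)&(P[...,2]>.015); q=P[g]; print(rect(q),q[:,2].max())
for n_,u,v in (("jar",188,160),("bottle",249,144)):
    print(n_,P[v,u].round(3))
h=im[110:280,70:400]; save("top0z",cv2.resize(h,None,fx=2.4,fy=2.4,interpolation=cv2.INTER_CUBIC))
E
```

```text
blk (186, 193) [0.568  0.3928] [111.  49.] 33.4 | packet [0.5678 0.3928] [61. 40.] 31.8 0.0605
blk (232, 198) [0.5538 0.227 ] [110.  49.] -8.2 | packet [0.5535 0.2269] [60. 40.] -8.6 0.0603
blk (184, 234) [0.4195 0.3915] [110.  50.] -30.0 | packet [0.4195 0.3915] [60. 41.] -29.8 0.06
blk (233, 235) [0.4212 0.217 ] [110.  49.] 13.8 | packet [0.421  0.2171] [60. 40.] 13.9 0.0605
0.1 0.14 3176 [ 0.6655 -0.0824] [273. 158.] 85.98 0.1262
0.15 0.2 176 [ 0.6378 -0.0798] [129.  25.] 85.63 0.1724
0.04 0.2 4396 [ 0.6544 -0.0816] [273. 180.] 85.91 0.1253
red [[ 0.565 -0.278  0.086]
 [ 0.566 -0.283  0.083]
 [ 0.561 -0.274  0.09 ]
 [ 0.562 -0.278  0.086]
 [ 0.562 -0.281  0.088]
 [ 0.573 -0.313 -0.001]
 [ 0.558 -0.271  0.087]
 [ 0.558 -0.274  0.088]
 [ 0.558 -0.277  0.089]
 [ 0.558 -0.281  0.087]
 [ 0.559 -0.287  0.081]
 [ 0.554 -0.27   0.089]
 [ 0.554 -0.273  0.091]
 [ 0.554 -0.276  0.094]
 [ 0.555 -0.281  0.089]
 [ 0.551 -0.274  0.09 ]
 [ 0.551 -0.277  0.09 ]
 [ 0.552 -0.283  0.081]]
(array([ 0.58359637, -0.27661203]), array([72.37657928, 52.09435654]), -4.187469482421875) 0.09388701034217362
jar [0.677 0.378 0.081]
bottle [0.733 0.166 0.104]
```

View pics/top0z.png

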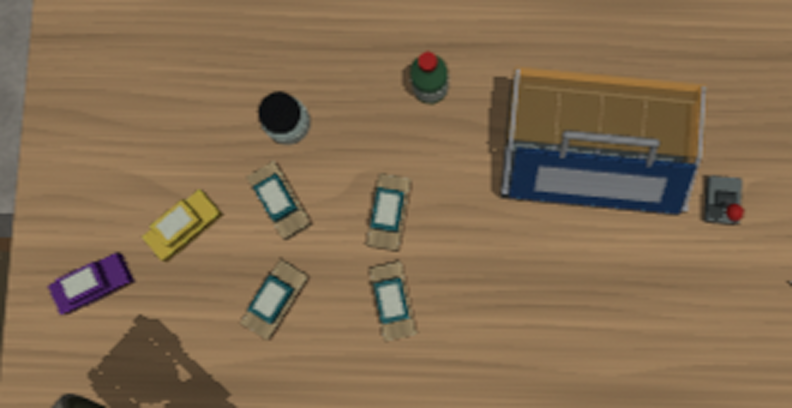

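```bash
cat >> h.py <<'E'
from scipy.spatial.transform import Rotation as Ro
import json,os
YAW=np.radians(-4.1); O=np.array([.5698,-.0755])
if os.path.exists("cab.json"): YAW,ox,oy=json.load(open("cab.json")); O=np.array([ox,oy])
def cab(x,y,z):  # mm in the cabinet frame -> world m
    c,s=np.cos(YAW),np.sin(YAW); return np.array([O[0]+(c*x-s*y)/1000,O[1]+(s*x+c*y)/1000,z/1000])
def tocab(p):
    c,s=np.cos(YAW),np.sin(YAW); q=(np.asarray(p)[...,:2]-O)*1000
    return np.stack([c*q[...,0]+s*q[...,1],-s*q[...,0]+c*q[...,1],np.asarray(p)[...,2]*1000],-1)
def down(a,R0):  # tool down with y along angle a (mod 180) nearest to R0
    best=None
    for k in (0,np.pi):
        y=np.array([np.cos(a+k),np.sin(a+k),0]); z=np.array([0,0,-1.]); R=np.stack([np.cross(y,z),y,z],1)
        w=Ro.from_matrix(R0.T@R).magnitude()
        if best is None or w<best[0]: best=(w,R)
    return best[1]
def plan(wps,start=None,each=12):
    """wps: (p,R or None,jaw cm,step mm or None,hold rows); prints rows per call"""
    s=observe(); p=np.array(s["position"]) if start is None else start[0]; R=np.array(s["tool_rot"]) if start is None else start[1]
    rows=[]
    for w in wps:
        tp,tR,jaw,step,hold=w; tR=R if tR is None else tR; tp=p if tp is None else tp
        rv=Ro.from_matrix(R.T@tR).as_rotvec()
        n=max(int(np.ceil(np.linalg.norm(tp-p)*1000/step)),int(np.ceil(np.abs(rv).max()/.09)) if np.abs(rv).max()>.003 else 0)
        p0=p.copy();R0=R.copy()
        for k in range(1,n+1):
            gp=p0+(tp-p0)*k/n; gR=R0@Ro.from_rotvec(rv*k/n).as_matrix()
            dp=np.round(R.T@(gp-p)*100,1 if step>12 else 2); t=np.round(Ro.from_matrix(R.T@gR).as_rotvec(),3)
            if k==n: dp=np.round(R.T@(gp-p)*100,2)
            rows.append((jaw,dp.tolist(),t.tolist())); p=p+R@dp/100; R=R@Ro.from_rotvec(t).as_matrix()
        rows+= [(jaw,[0,0,0],[0,0,0])]*hold
    for i in range(0,len(rows),each):
        r=rows[i:i+each]
        print(len(r),json.dumps({"jaw":[x[0] for x in r],"dp":[[v+0 for v in x[1]] for x in r],"turn":[[v+0 for v in x[2]] for x in r]}).replace(" ","").replace(".0,",",").replace(".0]","]").replace("-0,","0,").replace("-0]","0]"))
    return p,R
E
python3 - <<'E'
from h import *
s=observe(); R0=np.array(s["tool_rot"]); print(R0.round(2).tolist(), s["q"])
R=down(YAW,R0); print(R.round(2).tolist())
b=cab(72,0,300)
plan([(np.array([.40,.25,.31]),None,8.5,32,0),(b,R,5,32,2)])
E
```

```text
[[-0.89, 0.45, -0.0], [0.45, 0.89, -0.0], [-0.0, -0.0, -1.0]] [ 5.11457181e+01  2.18069393e+01  7.43353132e+01 -2.62344960e-04
  8.38580810e+01 -1.23356785e+01]
[[0.07, 1.0, 0.0], [1.0, -0.07, 0.0], [0.0, 0.0, -1.0]]
12 {"jaw":[8.5,8.5,8.5,8.5,8.5,8.5,8.5,8.5,8.5,8.5,5,5],"dp":[[-2.5,-1.5,-0.8],[-2.4,-1.5,-0.8],[-2.5,-1.4,-0.8],[-2.5,-1.5,-0.7],[-2.4,-1.5,-0.8],[-2.5,-1.5,-0.8],[-2.4,-1.4,-0.8],[-2.5,-1.5,-0.8],[-2.5,-1.5,-0.8],[-2.43,-1.47,-0.77],[-2.6,-1.3,0.1],[-2.7,-1.2,0]],"turn":[[0,0,0],[0,0,0],[0,0,0],[0,0,0],[0,0,0],[0,0,0],[0,0,0],[0,0,0],[0,0,0],[0,0,0],[0,0,0.084],[0,0,0.085]]}
12 {"jaw":[5,5,5,5,5,5,5,5,5,5,5,5],"dp":[[-2.8,-0.8,0.1],[-2.8,-0.7,0.1],[-2.9,-0.4,0.1],[-3,-0.2,0],[-2.9,0.1,0.1],[-2.9,0.3,0.1],[-2.9,0.6,0],[-2.8,0.8,0.1],[-2.7,1.1,0.1],[-2.6,1.2,0.1],[-2.5,1.5,0],[-2.42,1.73,0.1]],"turn":[[0,0,0.084],[0,0,0.084],[0,0,0.084],[0,0,0.085],[0,0,0.084],[0,0,0.084],[0,0,0.084],[0,0,0.085],[0,0,0.084],[0,0,0.084],[0,0,0.084],[0,0,0.085]]}
2 {"jaw":[5,5],"dp":[[0,0,0],[0,0,0]],"turn":[[0,0,0],[0,0,0]]}
```

Request:
move_arm --jaw '[8.5, 8.5, 8.5, 8.5, 8.5, 8.5, 8.5, 8.5, 8.5, 8.5, 5, 5]' --dp '[[-2.5, -1.5, -0.8], [-2.4, -1.5, -0.8], [-2.5, -1.4, -0.8], [-2.5, -1.5, -0.7], [-2.4, -1.5, -0.8], [-2.5, -1.5, -0.8], [-2.4, -1.4, -0.8], [-2.5, -1.5, -0.8], [-2.5, -1.5, -0.8], [-2.43, -1.47, -0.77], [-2.6, -1.3, 0.1], [-2.7, -1.2, 0]]' --turn '[[0, 0, 0], [0, 0, 0], [0, 0, 0], [0, 0, 0], [0, 0, 0], [0, 0, 0], [0, 0, 0], [0, 0, 0], [0, 0, 0], [0, 0, 0], [0, 0, 0.084], [0, 0, 0.085]]'

```text
time_s: 2.2
position: [0.435, 0.2012, 0.3095]
tool_rot: [[-0.805, 0.594, 0.001], [0.594, 0.805, 0.0], [-0.001, 0.001, -1.0]]
ft_force: [0.4, 0.7, -0.4]
grip_width: 0.0633
gripper_force: 0.0
```

Request:
move_arm --jaw '[5, 5, 5, 5, 5, 5, 5, 5, 5, 5, 5, 5]' --dp '[[-2.8, -0.8, 0.1], [-2.8, -0.7, 0.1], [-2.9, -0.4, 0.1], [-3, -0.2, 0], [-2.9, 0.1, 0.1], [-2.9, 0.3, 0.1], [-2.9, 0.6, 0], [-2.8, 0.8, 0.1], [-2.7, 1.1, 0.1], [-2.6, 1.2, 0.1], [-2.5, 1.5, 0], [-2.42, 1.73, 0.1]]' --turn '[[0, 0, 0.084], [0, 0, 0.084], [0, 0, 0.084], [0, 0, 0.085], [0, 0, 0.084], [0, 0, 0.084], [0, 0, 0.084], [0, 0, 0.085], [0, 0, 0.084], [0, 0, 0.084], [0, 0, 0.084], [0, 0, 0.085]]'

```text
time_s: 3.2
position: [0.6422, -0.0818, 0.3001]
tool_rot: [[0.076, 0.997, 0.0], [0.997, -0.076, -0.0], [-0.0, 0.0, -1.0]]
ft_force: [-0.3, -0.2, 1.1]
grip_width: 0.0495
gripper_force: 0.0
```

Request:
move_arm --jaw '[3, 3]' --dp '[[0, 0, 0], [0, 0, 0]]' --turn '[[0, 0, 0], [0, 0, 0]]'

```text
time_s: 3.37
position: [0.642, -0.0818, 0.2989]
tool_rot: [[0.073, 0.997, -0.001], [0.997, -0.073, 0.001], [0.0, -0.001, -1.0]]
ft_force: [-0.1, 0.9, 0.8]
grip_width: 0.0303
gripper_force: 0.0
```

```bash
python3 - <<'E'
from h import *
s=observe(); print(s["time_s"],s["position"],np.array(s["tool_rot"]).round(3).tolist(),np.round(s["q"],1),s["grip_width"])
im,d=cams.get_image("wrist"); save("w1",im); np.save("w1.npy",d)
P=tocab(cloud("wrist",d,s)); ok=d>0
q=P[ok&(P[...,2]>.15*1000)&(P[...,2]<190)]; print("bar",len(q),q.min(0),q.max(0),np.median(q,0))
top=q[q[:,2]>q[:,2].max()-3]; print(np.median(top,0))
h=P[ok&(P[...,2]>120)&(P[...,2]<131)&(P[...,0]>90)]; print("hood",len(h), h.min(0).round() if len(h) else 0,h.max(0).round() if len(h) else 0)
for q_ in ("flap_bar","flap_hinge","hood_edge"):
    for a in cams.mark_of("wrist",q_)[:2]:
        u,v=a["location"][0]*512,a["location"][1]*384; print(q_,a["p"],u,v,P[min(383,int(v)),min(511,int(u))].round(1))
E
```

```text
3.3667 [ 0.64196677 -0.08175602  0.29891152] [[0.073, 0.997, -0.001], [0.997, -0.073, 0.001], [0.0, -0.001, -1.0]] [-17.7  30.5  48.8   0.  100.8 -13.5] 0.030343045265250196
bar 1977 [ 56.34937071 -65.14289655 150.08101312] [ 80.39614395  64.37493267 175.50823699] [ 73.12908659   8.85775933 172.32614623]
[ 74.06751049   4.28062718 173.30419898]
hood 19077 [  90. -137.  123.] [175. 135. 129.]
flap_bar 0.59 260.096 186.816 [ 75.9  -2.9 172.8]
flap_hinge 0.79 201.5232 158.7072 [ 4.7  2.7 73.4]
hood_edge 0.58 253.696 172.99200000000002 [ 69.5   9.8 170.5]
```

View pics/w1.png

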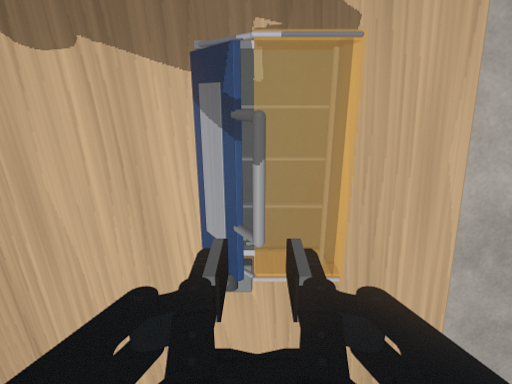

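Bar seen at pixel (259,180): cabinet x 75, height 167 mm, and the hood extents fit the cabinet pose. The flap starts about 0.14 ajar.

```bash
python3 - <<'E'
from h import *
s=observe(); R0=np.array(s["tool_rot"]); R=down(YAW,R0)
st=plan([(cab(75,0,200),R,3,30,0),(cab(75,0,152),R,3,15,2),(None,None,0,10,5)])
W=[]
for a in np.linspace(56.9,181.6,27)[1:]:
    a=np.radians(a); W.append((cab(138*np.cos(a),0,52+138*np.sin(a)-15),R,0,60,0))
W.append((cab(-138,0,48-15-4),R,0,10,2))
print();plan(W,st)
E
```

```text
12 {"jaw":[3,3,3,3,3,3,3,3,3,3,0,0],"dp":[[0,0.1,2.5],[-0.1,0.1,2.5],[0,0.1,2.5],[0,0.04,2.56],[0,0,1.2],[0,0,1.2],[0,0,1.2],[0,0,1.2],[0,0,0],[0,0,0],[0,0,0],[0,0,0]],"turn":[[0,0,0],[0,0,0.001],[0,0,0],[0.001,0,0],[0,0,0],[0,0,0],[0,0,0],[0,0,0],[0,0,0],[0,0,0],[0,0,0],[0,0,0]]}
3 {"jaw":[0,0,0],"dp":[[0,0,0],[0,0,0],[0,0,0]],"turn":[[0,0,0],[0,0,0],[0,0,0]]}

12 {"jaw":[0,0,0,0,0,0,0,0,0,0,0,0],"dp":[[0,-0.95,-0.65],[0,-1.04,-0.5],[0,-1.08,-0.42],[0,-1.11,-0.32],[0,-1.13,-0.23],[0,-1.15,-0.14],[0,-1.15,-0.03],[0,-1.16,0.05],[0,-1.14,0.16],[0,-1.13,0.25],[0,-1.1,0.34],[0,-1.07,0.44]],"turn":[[0,0,0],[0,0,0],[0,0,0],[0,0,0],[0,0,0],[0,0,0],[0,0,0],[0,0,0],[0,0,0],[0,0,0],[0,0,0],[0,0,0]]}
12 {"jaw":[0,0,0,0,0,0,0,0,0,0,0,0],"dp":[[0,-1.03,0.52],[0,-0.98,0.6],[0,-0.93,0.69],[0,-0.87,0.76],[0,-0.8,0.83],[0,-0.73,0.9],[0,-0.65,0.95],[0,-0.57,1.01],[0.01,-0.49,1.05],[0,-0.39,1.08],[0,-0.3,1.12],[0,-0.21,1.13]],"turn":[[0,0,0],[0,0,0],[0,0,0],[0,0,0],[0,0,0],[0,0,0],[0,0,0],[0,0,0],[0,0,0],[0,0,0],[0,0,0],[0,0,0]]}
5 {"jaw":[0,0,0,0,0],"dp":[[0,-0.11,1.15],[0,-0.02,1.16],[0,0,0.41],[0,0,0],[0,0,0]],"turn":[[0,0,0],[0,0,0],[0,0,0],[0,0,0],[0,0,0]]}
```

Request:
move_arm --jaw '[3, 3, 3, 3, 3, 3, 3, 3, 3, 3, 0, 0]' --dp '[[0, 0.1, 2.5], [-0.1, 0.1, 2.5], [0, 0.1, 2.5], [0, 0.04, 2.56], [0, 0, 1.2], [0, 0, 1.2], [0, 0, 1.2], [0, 0, 1.2], [0, 0, 0], [0, 0, 0], [0, 0, 0], [0, 0, 0]]' --turn '[[0, 0, 0], [0, 0, 0.001], [0, 0, 0], [0.001, 0, 0], [0, 0, 0], [0, 0, 0], [0, 0, 0], [0, 0, 0], [0, 0, 0], [0, 0, 0], [0, 0, 0], [0, 0, 0]]' --force 30

```text
time_s: 4.57
position: [0.6451, -0.0816, 0.1526]
tool_rot: [[0.073, 0.997, 0.0], [0.997, -0.073, -0.0], [-0.0, 0.001, -1.0]]
ft_force: [-1.6, 1.4, 0.9]
grip_width: 0.0107
gripper_force: 29.2
```

Request:
move_arm --jaw '[0, 0, 0]' --dp '[[0, 0, 0], [0, 0, 0], [0, 0, 0]]' --turn '[[0, 0, 0], [0, 0, 0], [0, 0, 0]]'

```text
time_s: 4.82
position: [0.6454, -0.0817, 0.1524]
tool_rot: [[0.073, 0.997, 0.001], [0.997, -0.073, -0.0], [0.0, 0.001, -1.0]]
ft_force: [1.1, 2.8, 5.4]
grip_width: 0.011
gripper_force: 29.5
```

Request:
move_arm --jaw '[0, 0, 0, 0, 0, 0, 0, 0, 0, 0, 0, 0]' --dp '[[0, -0.95, -0.65], [0, -1.04, -0.5], [0, -1.08, -0.42], [0, -1.11, -0.32], [0, -1.13, -0.23], [0, -1.15, -0.14], [0, -1.15, -0.03], [0, -1.16, 0.05], [0, -1.14, 0.16], [0, -1.13, 0.25], [0, -1.1, 0.34], [0, -1.07, 0.44]]' --turn '[[0, 0, 0], [0, 0, 0], [0, 0, 0], [0, 0, 0], [0, 0, 0], [0, 0, 0], [0, 0, 0], [0, 0, 0], [0, 0, 0], [0, 0, 0], [0, 0, 0], [0, 0, 0]]'

```text
time_s: 5.82
position: [0.5137, -0.0723, 0.1629]
tool_rot: [[0.073, 0.997, 0.003], [0.997, -0.073, -0.001], [-0.0, 0.003, -1.0]]
ft_force: [5.7, 1.5, -4.8]
grip_width: 0.0108
gripper_force: 31.2
```

Request:
move_arm --jaw '[0, 0, 0, 0, 0, 0, 0, 0, 0, 0, 0, 0]' --dp '[[0, -1.03, 0.52], [0, -0.98, 0.6], [0, -0.93, 0.69], [0, -0.87, 0.76], [0, -0.8, 0.83], [0, -0.73, 0.9], [0, -0.65, 0.95], [0, -0.57, 1.01], [0.01, -0.49, 1.05], [0, -0.39, 1.08], [0, -0.3, 1.12], [0, -0.21, 1.13]]' --turn '[[0, 0, 0], [0, 0, 0], [0, 0, 0], [0, 0, 0], [0, 0, 0], [0, 0, 0], [0, 0, 0], [0, 0, 0], [0, 0, 0], [0, 0, 0], [0, 0, 0], [0, 0, 0]]'

```text
time_s: 6.82
position: [0.4333, -0.0665, 0.0556]
tool_rot: [[0.073, 0.997, -0.001], [0.997, -0.073, -0.001], [-0.001, -0.001, -1.0]]
ft_force: [-1.6, -0.8, 3.0]
grip_width: 0.0108
gripper_force: 35.0
```

Request:
move_arm --jaw '[0, 0, 0, 0, 0]' --dp '[[0, -0.11, 1.15], [0, -0.02, 1.16], [0, 0, 0.41], [0, 0, 0], [0, 0, 0]]' --turn '[[0, 0, 0], [0, 0, 0], [0, 0, 0], [0, 0, 0], [0, 0, 0]]'

```text
time_s: 7.23
position: [0.4313, -0.0663, 0.0281]
tool_rot: [[0.073, 0.997, -0.004], [0.997, -0.073, 0.0], [0.0, -0.004, -1.0]]
ft_force: [-6.6, -3.5, -2.9]
grip_width: 0.0111
gripper_force: 35.2
```

Request:
move_arm --jaw '[0, 0, 0, 0, 0]' --dp '[[0, 0, 0.3], [0, 0, 0.3], [0, 0, 0.2], [0, 0, 0], [0, 0, 0]]' --turn '[[0, 0, 0], [0, 0, 0], [0, 0, 0], [0, 0, 0], [0, 0, 0]]'

```text
time_s: 7.65
position: [0.4313, -0.0662, 0.0224]
tool_rot: [[0.072, 0.997, -0.002], [0.997, -0.072, -0.001], [-0.001, -0.002, -1.0]]
ft_force: [-12.7, -0.8, 31.1]
grip_width: 0.0105
gripper_force: 41.6
```

Request:
move_arm --jaw '[2.6, 2.6, 2.6, 2.6, 2.6, 2.6, 2.6, 2.6, 2.6, 2.6, 2.6, 2.6]' --dp '[[0, 0, 0], [0, 0, 0], [0, 0, 0], [0, 0, -0.5], [0, 0, -1], [0, 0, -2], [0, 0, -3], [0, 0, -3], [0, 0, -3], [0, 0, -3], [0, 0, -3], [0, 0, -3]]' --turn '[[0, 0, 0], [0, 0, 0], [0, 0, 0], [0, 0, 0], [0, 0, 0], [0, 0, 0], [0, 0, 0], [0, 0, 0], [0, 0, 0], [0, 0, 0], [0, 0, 0], [0, 0, 0]]'

```text
time_s: 8.65
position: [0.4323, -0.066, 0.2375]
tool_rot: [[0.073, 0.997, -0.001], [0.997, -0.073, 0.0], [-0.0, -0.001, -1.0]]
ft_force: [0.4, -0.6, 0.3]
grip_width: 0.0262
gripper_force: 0.0
```

```bash
cat > look.py <<'E'
from h import *
import sys
n=sys.argv[1]; s=observe(); im,d=cams.get_image("top"); save(n,im); np.save(n+".npy",d); P=cloud("top",d); C=tocab(P)
m=((P[...,2]>.015)&(P[...,2]<.08)&(d>0)&(P[...,0]<.75)&(P[...,0]>.3)&(P[...,1]>-.2)).astype(np.uint8)
hsv=cv2.cvtColor(im,cv2.COLOR_RGB2HSV)
k_,l,st,ce=cv2.connectedComponentsWithStats(m)
for k in range(1,k_):
    if 200<st[k,4]<1200:
        q=P[l==k]; c,sz,a=rect(q); t=q[q[:,2]>.045]
        if len(t)<50: continue
        c2,s2,a2=rect(t); mm=l==k
        h=np.median(hsv[mm],0)
        print(ce[k].round(),c.round(4),sz.round(),round(a,1),"| packet",c2.round(4),s2.round(),round(a2,1),"hsv",h)
E
python3 - <<'E'
import sys; sys.argv=["","top1"]
exec(open("look.py").read())
a=(C[...,0]>-100)&(C[...,0]<-5)&(abs(C[...,1])<120)&(d>0)&(C[...,2]<100); q=C[a]
A=np.c_[q[:,0],q[:,1],np.ones(len(q))]; print("apron plane",np.linalg.lstsq(A,q[:,2],rcond=None)[0],np.median(q[:,2]))
b=(C[...,0]<-115)&(C[...,0]>-160)&(abs(C[...,1])<58)&(C[...,2]>25); print("bar",np.median(C[b],0), b.sum())
h=(C[...,2]>120)&(C[...,2]<132)&(C[...,0]>0)&(C[...,0]<250)&(abs(C[...,1])<160); q=C[h]; print("hood",np.percentile(q,[1,99],0).round(1)); print(rect(P[h]))
E
```

```text
[188. 160.] [0.6874 0.3865] [66. 65.] 74.8 | packet [0.689  0.3861] [64. 64.] -3.6 hsv [74.  23.  70.5]
[185. 193.] [0.5677 0.3927] [111.  48.] 32.8 | packet [0.5677 0.3926] [61. 41.] 32.1 hsv [ 32.  86. 132.]
[231. 198.] [0.5536 0.2268] [110.  49.] -8.1 | packet [0.5537 0.227 ] [60. 40.] -8.3 hsv [ 35.5  86.  131. ]
[144. 203.] [0.526  0.5356] [111.  49.] -48.3 | packet [0.5257 0.5356] [61. 40.] -47.4 hsv [ 24. 162. 170.]
[106. 228.] [0.4358 0.6659] [112.  48.] -60.9 | packet [0.4368 0.6662] [61. 41.] -62.0 hsv [138. 156. 105.]
[183. 235.] [0.4196 0.3915] [110.  49.] -30.0 | packet [0.4199 0.3915] [60. 41.] -30.2 hsv [ 34.  86. 131.]
[233. 235.] [0.4211 0.217 ] [110.  49.] 14.0 | packet [0.4209 0.217 ] [60. 40.] 13.6 hsv [ 31.  85. 133.]
apron plane [-1.35514622e-03 -1.51073418e-03  5.22453161e+01] 52.31720677009943
bar [-137.98427421    3.51169911  535.78506562] 1100
hood [[  69.4 -132.7  120.9]
 [ 173.5  133.4  131.3]]
(array([ 0.6895293 , -0.08429623]), array([272.77935791, 111.08629608]), 85.42935180664062)
```

```bash
cat > cyc.py <<'E'
from h import *
def tool(a): # tool x along angle a, pointing down
    x=np.array([np.cos(a),np.sin(a),0]); z=np.array([0,0,-1.]); return np.stack([x,np.cross(z,x),z],1)
def cycle(x,y,adeg,ly,start=None):
    Rp=tool(np.radians(adeg+180)); Rc=tool(YAW+np.pi); v=lambda z:np.array([x,y,z])
    print("PICK"); s=plan([(v(.16),Rp,6.5,33,0),(v(.05),Rp,6.5,28,0),(v(.034),Rp,6.5,12,1),(None,None,0,9,5)],start)
    print("CARRY"); s=plan([(v(.145),Rp,0,28,0),(cab(-60,ly,150),Rc,0,28,0),(cab(-28,ly,130),Rc,0,20,0),(cab(-28,ly,89.5),Rc,0,14,2)],s)
    print("SLIDE"); s=plan([(cab(42,ly,89),Rc,0,14,1),(None,None,5.5,9,3),(cab(42,ly,150),Rc,5.5,25,0)],s)
    print("PUSH"); s=plan([(cab(-45,ly,150),Rc,0,35,0),(cab(-45,ly,66),Rc,0,30,0),(cab(24,ly,66),Rc,0,20,0),(cab(47,ly,66),Rc,0,8,1)],s)
    return s
E
python3 - <<'E'
from cyc import *
cycle(.5537,.2269,-8.2,96.5)
E
```

```text
PICK
12 {"jaw":[6.5,6.5,6.5,6.5,6.5,6.5,6.5,6.5,6.5,6.5,6.5,6.5],"dp":[[1.8,0.6,0.5],[1.7,0.7,0.5],[1.6,0.9,0.5],[1.6,1,0.4],[1.5,1.1,0.5],[1.3,1.3,0.5],[1.3,1.4,0.5],[1.1,1.5,0.5],[1,1.6,0.5],[0.8,1.7,0.5],[0.7,1.7,0.5],[0.5,1.8,0.5]],"turn":[[0,0.001,-0.088],[0.001,0,-0.089],[0,0.001,-0.088],[0,0,-0.088],[0,0.001,-0.088],[0.001,0,-0.089],[0,0.001,-0.088],[0,0,-0.088],[0,0.001,-0.088],[0.001,0,-0.089],[0,0.001,-0.088],[0,0,-0.088]]}
12 {"jaw":[6.5,6.5,6.5,6.5,6.5,6.5,6.5,6.5,6.5,6.5,6.5,6.5],"dp":[[0.4,1.8,0.5],[0.2,1.9,0.4],[0,1.8,0.5],[-0.1,1.9,0.5],[-0.27,1.83,0.5],[0,0,2.8],[0,0,2.7],[0,0,2.8],[0,0,2.7],[0,0,0.8],[0,0,0.8],[0,0,0]],"turn":[[0,0.001,-0.088],[0.001,0,-0.089],[0,0.001,-0.088],[0,0,-0.088],[0,0.001,-0.088],[0,0,0],[0,0,0],[0,0,0],[0,0,0],[0,0,0],[0,0,0],[0,0,0]]}
5 {"jaw":[0,0,0,0,0],"dp":[[0,0,0],[0,0,0],[0,0,0],[0,0,0],[0,0,0]],"turn":[[0,0,0],[0,0,0],[0,0,0],[0,0,0],[0,0,0]]}
CARRY
12 {"jaw":[0,0,0,0,0,0,0,0,0,0,0,0],"dp":[[0,0,-2.8],[0,0,-2.7],[0,0,-2.8],[0,0,-2.8],[0.1,-2.6,-0.1],[0.1,-2.5,0],[0.2,-2.6,-0.1],[0.1,-2.5,-0.1],[0.2,-2.6,0],[0.2,-2.6,-0.1],[0.3,-2.
[... 332 characters left out ...]
0,0,0]]}
SLIDE
12 {"jaw":[0,0,0,0,0,0,0,5.5,5.5,5.5,5.5,5.5],"dp":[[-1.2,0,0],[-1.1,0,0],[-1.2,0,0],[-1.2,0,0],[-1.1,0,0],[-1.2,0,0.05],[0,0,0],[0,0,0],[0,0,0],[0,0,0],[0,0,-2],[0,0,-2.1]],"turn":[[0,0,0],[0,0,0],[0,0,0],[0,0,0],[0,0,0],[0,0,0],[0,0,0],[0,0,0],[0,0,0],[0,0,0],[0,0,0],[0,0,0]]}
1 {"jaw":[5.5],"dp":[[0,0,-2]],"turn":[[0,0,0]]}
PUSH
12 {"jaw":[0,0,0,0,0,0,0,0,0,0,0,0],"dp":[[2.9,0,0],[2.9,0,0],[2.9,0.01,0],[0,0,2.8],[0,0,2.8],[0,-0.01,2.8],[-1.7,0,0],[-1.8,0,0],[-1.7,0,0],[-1.7,0,0],[-0.77,0,0],[-0.76,0,0]],"turn":[[0,0,0],[0,0,0],[0,0,0],[0,0,0],[0,0,0],[0,0,0],[0,0,0],[0,0,0],[0,0,0],[0,0,0],[0,0,0],[0,0,0]]}
2 {"jaw":[0,0],"dp":[[-0.77,0,0],[0,0,0]],"turn":[[0,0,0],[0,0,0]]}
```

Request:
move_arm --jaw '[6.5, 6.5, 6.5, 6.5, 6.5, 6.5, 6.5, 6.5, 6.5, 6.5, 6.5, 6.5]' --dp '[[1.8, 0.6, 0.5], [1.7, 0.7, 0.5], [1.6, 0.9, 0.5], [1.6, 1, 0.4], [1.5, 1.1, 0.5], [1.3, 1.3, 0.5], [1.3, 1.4, 0.5], [1.1, 1.5, 0.5], [1, 1.6, 0.5], [0.8, 1.7, 0.5], [0.7, 1.7, 0.5], [0.5, 1.8, 0.5]]' --turn '[[0, 0.001, -0.088], [0.001, 0, -0.089], [0, 0.001, -0.088], [0, 0, -0.088], [0, 0.001, -0.088], [0.001, 0, -0.089], [0, 0.001, -0.088], [0, 0, -0.088], [0, 0.001, -0.088], [0.001, 0, -0.089], [0, 0.001, -0.088], [0, 0, -0.088]]' --force 50

```text
time_s: 9.7
position: [0.5169, 0.1424, 0.1765]
tool_rot: [[-0.836, 0.548, -0.006], [0.548, 0.836, 0.004], [0.008, 0.0, -1.0]]
ft_force: [0.2, 0.3, -1.2]
grip_width: 0.065
gripper_force: 0.0
```

Request:
move_arm --jaw '[6.5, 6.5, 6.5, 6.5, 6.5, 6.5, 6.5, 6.5, 6.5, 6.5, 6.5, 6.5]' --dp '[[0.4, 1.8, 0.5], [0.2, 1.9, 0.4], [0, 1.8, 0.5], [-0.1, 1.9, 0.5], [-0.27, 1.83, 0.5], [0, 0, 2.8], [0, 0, 2.7], [0, 0, 2.8], [0, 0, 2.7], [0, 0, 0.8], [0, 0, 0.8], [0, 0, 0]]' --turn '[[0, 0.001, -0.088], [0.001, 0, -0.089], [0, 0.001, -0.088], [0, 0, -0.088], [0, 0.001, -0.088], [0, 0, 0], [0, 0, 0], [0, 0, 0], [0, 0, 0], [0, 0, 0], [0, 0, 0], [0, 0, 0]]'

```text
time_s: 10.7
position: [0.5502, 0.2283, 0.0264]
tool_rot: [[-0.99, 0.143, -0.01], [0.143, 0.99, 0.004], [0.011, 0.003, -1.0]]
ft_force: [-0.7, -0.3, 0.3]
grip_width: 0.065
gripper_force: 0.0
```

Request:
move_arm --jaw '[0, 0, 0, 0, 0]' --dp '[[0, 0, 0], [0, 0, 0], [0, 0, 0], [0, 0, 0], [0, 0, 0]]' --turn '[[0, 0, 0], [0, 0, 0], [0, 0, 0], [0, 0, 0], [0, 0, 0]]'

```text
time_s: 11.12
position: [0.5512, 0.2283, 0.0287]
tool_rot: [[-0.99, 0.143, -0.006], [0.143, 0.99, 0.005], [0.006, 0.004, -1.0]]
ft_force: [-1.0, -1.0, 6.5]
grip_width: 0.0392
gripper_force: 55.7
```

```bash
cat > cyc.py <<'E'
from h import *
def tool(a): # tool x along angle a, pointing down
    x=np.array([np.cos(a),np.sin(a),0]); z=np.array([0,0,-1.]); return np.stack([x,np.cross(z,x),z],1)
Rc=tool(YAW+np.pi)
def approach(x,y,adeg):
    Rp=tool(np.radians(adeg+180)); s=observe(); p=np.array(s["position"])
    print("APPROACH"); plan([(np.array([x,y,max(.16,0)]),Rp,6.5,33,2)])
def pick(x,y,adeg):
    Rp=tool(np.radians(adeg+180)); v=lambda z:np.array([x,y,z])
    print("PICK"); return plan([(v(.06),Rp,6.5,28,0),(v(.034),Rp,6.5,14,1),(None,None,0,9,4)])
def carry(ly,x0=-28,dz=0):
    R=np.array(observe()["tool_rot"]); p=np.array(observe()["position"])
    print("CARRY"); plan([(p+[0,0,.145-p[2]],None,0,28,0),(cab(-60,ly,150),Rc,0,28,0),(cab(x0,ly,125),Rc,0,20,2)])
def slide(ly,zt,x0=-28):
    print("SLIDE"); s=plan([(cab(x0,ly,zt),Rc,0,14,0),(cab(42,ly,zt),Rc,0,14,1),(None,None,5.5,9,3),(cab(42,ly,150),Rc,5.5,25,0)])
def push(ly,to=45):
    print("PUSH"); s=plan([(cab(-45,ly,150),Rc,0,35,0),(cab(-45,ly,66),Rc,0,30,0),(cab(24,ly,66),Rc,0,20,0),(cab(to,ly,66),Rc,0,8,1)])
E
python3 - <<'E'
from cyc import *
carry(96.5)
E
```

```text
CARRY
12 {"jaw":[0,0,0,0,0,0,0,0,0,0,0,0],"dp":[[0,0,-2.3],[0,0,-2.4],[0,0,-2.3],[0.1,0,-2.3],[-0.02,0.04,-2.33],[0.1,-2.6,-0.1],[0,-2.6,0],[0.2,-2.5,-0.1],[0.1,-2.6,-0.1],[0.1,-2.6,0],[0.2,-2.5,-0.1],[0.2,-2.6,-0.1]],"turn":[[0,0,0],[0,0,0],[0,0,0],[0,0,0],[0,0,0],[0,-0.001,-0.009],[0.001,-0.001,-0.009],[0,0,-0.009],[0.001,-0.001,-0.009],[0,-0.001,-0.009],[0.001,-0.001,-0.009],[0,-0.001,-0.009]]}
6 {"jaw":[0,0,0,0,0,0],"dp":[[0.23,-2.58,-0.04],[-1.1,0,0.8],[-1,0,0.9],[-1.1,0,0.8],[0,0,0],[0,0,0]],"turn":[[0.001,0,-0.009],[0,0,0],[0,0,0],[0,0,0],[0,0,0],[0,0,0]]}
```

Request:
move_arm --jaw '[0, 0, 0, 0, 0, 0, 0, 0, 0, 0, 0, 0]' --dp '[[0, 0, -2.3], [0, 0, -2.4], [0, 0, -2.3], [0.1, 0, -2.3], [-0.02, 0.04, -2.33], [0.1, -2.6, -0.1], [0, -2.6, 0], [0.2, -2.5, -0.1], [0.1, -2.6, -0.1], [0.1, -2.6, 0], [0.2, -2.5, -0.1], [0.2, -2.6, -0.1]]' --turn '[[0, 0, 0], [0, 0, 0], [0, 0, 0], [0, 0, 0], [0, 0, 0], [0, -0.001, -0.009], [0.001, -0.001, -0.009], [0, 0, -0.009], [0.001, -0.001, -0.009], [0, -0.001, -0.009], [0.001, -0.001, -0.009], [0, -0.001, -0.009]]'

```text
time_s: 12.12
position: [0.5202, 0.0496, 0.1484]
tool_rot: [[-0.997, 0.08, -0.003], [0.08, 0.997, 0.001], [0.003, 0.001, -1.0]]
ft_force: [0.2, -0.7, -2.5]
grip_width: 0.0393
gripper_force: 55.0
```

Request:
move_arm --jaw '[0, 0, 0, 0, 0, 0]' --dp '[[0.23, -2.58, -0.04], [-1.1, 0, 0.8], [-1, 0, 0.9], [-1.1, 0, 0.8], [0, 0, 0], [0, 0, 0]]' --turn '[[0.001, 0, -0.009], [0, 0, 0], [0, 0, 0], [0, 0, 0], [0, 0, 0], [0, 0, 0]]'

```text
time_s: 12.62
position: [0.5479, 0.0228, 0.1232]
tool_rot: [[-0.997, 0.072, -0.004], [0.072, 0.997, -0.0], [0.004, -0.0, -1.0]]
ft_force: [-0.6, 0.0, -1.4]
grip_width: 0.0394
gripper_force: 55.0
```

```bash
python3 - <<'E'
from cyc import *
s=observe(); print(tocab(s["position"]),s["position"][2],Ro.from_matrix(Rc.T@np.array(s["tool_rot"])).as_rotvec(),s["grip_width"])
im,d=cams.get_image("wrist"); save("w2",im)
im,d=cams.get_image("side"); save("s2",im[100:300,150:400])
slide(96.5,82.5)
E
```

```text
[-28.86921476  96.49282425 123.2039611 ] 0.12320396110019251 [0.00042905 0.00430472 0.00017784] 0.03937435526402742
SLIDE
12 {"jaw":[0,0,0,0,0,0,0,0,0,0,5.5,5.5],"dp":[[0,0,1.4],[-0.1,0,1.4],[-0.01,-0.01,1.33],[-1.2,0,0],[-1.1,0,0],[-1.2,0,0],[-1.2,0,0],[-1.1,0,0],[-1.2,0,-0.01],[0,0,0],[0,0,0],[0,0,0]],"turn":[[0,-0.001,0],[0,-0.001,0],[-0.001,-0.001,0],[0,0,0],[0,0,0],[0,0,0],[0,0,0],[0,0,0],[0,0,0],[0,0,0],[0,0,0],[0,0,0]]}
4 {"jaw":[5.5,5.5,5.5,5.5],"dp":[[0,0,0],[0,0,-2.2],[0,0,-2.3],[0,0,-2.25]],"turn":[[0,0,0],[0,0,0],[0,0,0],[0,0,0]]}
```

View pics/w2.png

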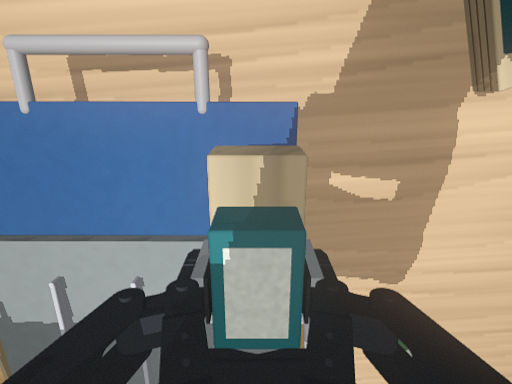

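Request:
move_arm --jaw '[0, 0, 0, 0, 0, 0, 0, 0, 0, 0, 5.5, 5.5]' --dp '[[0, 0, 1.4], [-0.1, 0, 1.4], [-0.01, -0.01, 1.33], [-1.2, 0, 0], [-1.1, 0, 0], [-1.2, 0, 0], [-1.2, 0, 0], [-1.1, 0, 0], [-1.2, 0, -0.01], [0, 0, 0], [0, 0, 0], [0, 0, 0]]' --turn '[[0, -0.001, 0], [0, -0.001, 0], [-0.001, -0.001, 0], [0, 0, 0], [0, 0, 0], [0, 0, 0], [0, 0, 0], [0, 0, 0], [0, 0, 0], [0, 0, 0], [0, 0, 0], [0, 0, 0]]'

```text
time_s: 13.72
position: [0.6184, 0.0177, 0.0826]
tool_rot: [[-0.997, 0.071, -0.0], [0.071, 0.997, 0.0], [0.0, 0.0, -1.0]]
ft_force: [0.5, 0.9, 0.3]
grip_width: 0.055
gripper_force: 0.0
```

Request:
move_arm --jaw '[5.5, 5.5, 5.5, 5.5]' --dp '[[0, 0, 0], [0, 0, -2.2], [0, 0, -2.3], [0, 0, -2.25]]' --turn '[[0, 0, 0], [0, 0, 0], [0, 0, 0], [0, 0, 0]]'

```text
time_s: 14.05
position: [0.6184, 0.0176, 0.1506]
tool_rot: [[-0.997, 0.072, -0.001], [0.072, 0.997, 0.001], [0.001, 0.001, -1.0]]
ft_force: [-0.4, -0.9, -0.3]
grip_width: 0.0552
gripper_force: 0.0
```

```bash
python3 - <<'E'
from cyc import *
print(observe()["position"],observe()["grip_width"]); push(96.5)
E
```

```text
[0.61835624 0.01762627 0.15060267] 0.05521035037212501
PUSH
12 {"jaw":[0,0,0,0,0,0,0,0,0,0,0,0],"dp":[[2.9,0,0],[2.9,0,0],[2.88,0.01,0.07],[0,0,2.8],[0,0,2.8],[0,0.01,2.8],[-1.7,0,0],[-1.8,0,0],[-1.7,0,0],[-1.7,0,0],[-0.7,0,0],[-0.7,0,0]],"turn":[[0,0,0],[0,-0.001,0],[0.001,0,0],[0,0,0],[0,0,0],[0,0,0],[0,0,0],[0,0,0],[0,0,0],[0,0,0],[0,0,0],[0,0,0]]}
2 {"jaw":[0,0],"dp":[[-0.7,0,0],[0,0,0]],"turn":[[0,0,0],[0,0,0]]}
```

Request:
move_arm --jaw '[0, 0, 0, 0, 0, 0, 0, 0, 0, 0, 0, 0]' --dp '[[2.9, 0, 0], [2.9, 0, 0], [2.9, 0, 0.1], [0, 0, 2.8], [0, 0, 2.8], [0, 0, 2.8], [-1.7, 0, 0], [-1.8, 0, 0], [-1.7, 0, 0], [-1.7, 0, 0], [-0.7, 0, 0], [-0.7, 0, 0]]' --turn '[[0, 0, 0], [0, 0, 0], [0, 0, 0], [0, 0, 0], [0, 0, 0], [0, 0, 0], [0, 0, 0], [0, 0, 0], [0, 0, 0], [0, 0, 0], [0, 0, 0], [0, 0, 0]]'

```text
time_s: 15.05
position: [0.6148, 0.0179, 0.0646]
tool_rot: [[-0.997, 0.072, -0.001], [0.072, 0.997, 0.001], [0.001, 0.0, -1.0]]
ft_force: [-1.2, -0.1, 1.6]
grip_width: -0.0005
gripper_force: 0.9
```

Request:
move_arm --jaw '[0, 0, 0]' --dp '[[-0.7, 0, 0], [0, 0, 0], [0, 0, 0]]' --turn '[[0, 0, 0], [0, 0, 0], [0, 0, 0]]'

```text
time_s: 15.3
position: [0.6199, 0.0177, 0.0643]
tool_rot: [[-0.997, 0.071, -0.005], [0.071, 0.997, 0.001], [0.005, 0.001, -1.0]]
ft_force: [-6.7, 0.2, 2.0]
grip_width: 0.0001
gripper_force: 3.7
```

```bash
python3 - <<'E'
from cyc import *
s=observe(); print(tocab(s["position"]),s["ft_force"])
im,d=cams.get_image("wrist"); save("w3",im)
E
```

```text
[43.35690944 96.5238581  64.30685387] [-6.67116368  0.15971589  1.97358994]
```

View pics/w3.png

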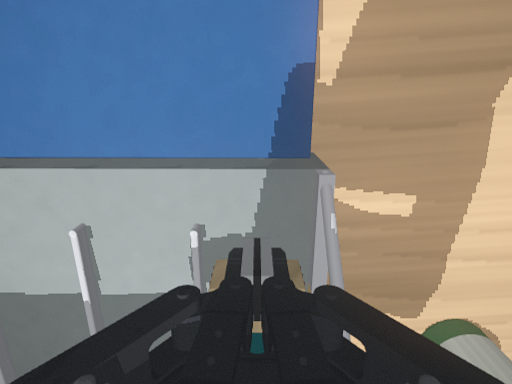

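Fingertips against the block's rear at pixel (257,265), the block straight in the lane. I'll push on until the force rises.

Request:
move_arm --jaw '[0, 0, 0, 0, 0]' --dp '[[-0.2, 0, 0], [-0.2, 0, 0], [-0.1, 0, 0], [0, 0, 0], [0, 0, 0]]' --turn '[[0, 0, 0], [0, 0, 0], [0, 0, 0], [0, 0, 0], [0, 0, 0]]'

```text
time_s: 15.77
position: [0.62, 0.0177, 0.0643]
tool_rot: [[-0.997, 0.071, -0.017], [0.071, 0.997, 0.001], [0.017, 0.0, -1.0]]
ft_force: [-30.6, -0.0, 16.9]
grip_width: -0.0002
gripper_force: 15.4
```

Request:
move_arm --jaw '[0, 0, 0, 0, 0, 0, 0]' --dp '[[2, 0, 0], [3, 0, -1], [2, 0, -3], [0, 0, -3], [0, 0, -3], [0, 0, 0], [0, 0, 0]]' --turn '[[0, 0, 0], [0, 0, 0], [0, 0, 0], [0, 0, 0], [0, 0, 0], [0, 0, 0], [0, 0, 0]]'

```text
time_s: 16.35
position: [0.5575, 0.0219, 0.1662]
tool_rot: [[-0.997, 0.072, 0.003], [0.072, 0.997, -0.0], [-0.003, 0.0, -1.0]]
ft_force: [0.5, -0.6, 0.1]
grip_width: 0.0
gripper_force: 0.0
```

```bash
cat >> look.py <<'E'
print("-- home check (cabinet frame): rear wood strip")
for y in (-96,-32,32,96):
    q=C[(C[...,0]>20)&(C[...,0]<69)&(abs(C[...,1]-y)<20)&(C[...,2]>70)&(C[...,2]<95)&(d>0)]
    if len(q)>5: print(y,len(q),"rear x",np.percentile(q[:,0],3).round(1),"y",q[:,1].min().round(1),q[:,1].max().round(1),"z",np.median(q[:,2]).round(1))
E
python3 look.py top2; python3 -c "
from cyc import *
approach(.421,.217,13.8)"
```

```text
[189. 160.] [0.6866 0.3841] [66. 61.] -13.8 | packet [0.6875 0.3842] [64. 60.] -13.8 hsv [74.  23.  70.5]
[185. 193.] [0.5679 0.3927] [110.  48.] 32.6 | packet [0.5676 0.3926] [61. 40.] 32.7 hsv [ 34.  86. 132.]
[144. 203.] [0.526  0.5357] [111.  50.] -48.4 | packet [0.5269 0.5357] [60. 42.] -47.1 hsv [ 24. 162. 170.]
[296. 203.] [ 0.5399 -0.002 ] [110.  38.] 80.6 | packet [ 0.5399 -0.002 ] [110.  38.] 80.6 hsv [107. 171.  93.]
[106. 228.] [0.4365 0.6668] [113.  49.] -62.5 | packet [0.4365 0.6659] [62. 40.] -62.2 hsv [138. 156. 104.]
[183. 235.] [0.4197 0.3917] [110.  49.] -29.9 | packet [0.4195 0.3908] [59. 41.] -29.0 hsv [ 34.5  86.  131. ]
[233. 235.] [0.4211 0.2169] [109.  48.] 13.9 | packet [0.421 0.217] [60. 40.] 13.9 hsv [33. 86. 87.]
-- home check (cabinet frame): rear wood strip
APPROACH
10 {"jaw":[6.5,6.5,6.5,6.5,6.5,6.5,6.5,6.5,6.5,6.5],"dp":[[1.9,2.3,0.1],[1.7,2.4,0],[1.7,2.4,0.1],[1.6,2.6,0],[1.5,2.5,0.1],[1.4,2.7,0.1],[1.3,2.6,0],[1.14,2.76,0.07],[0,0,0],[0,0,0]],"turn":[[0,0,-0.039],[0,0,-0.039],[0,0,-0.039],[0,0,-0.039],[0,0,-0.039],[0,0,-0.039],[0,0,-0.04],[0,0,-0.039],[0,0,0],[0,0,0]]}
```

Request:
move_arm --jaw '[6.5, 6.5, 6.5, 6.5, 6.5, 6.5, 6.5, 6.5, 6.5, 6.5]' --dp '[[1.9, 2.3, 0.1], [1.7, 2.4, 0], [1.7, 2.4, 0.1], [1.6, 2.6, 0], [1.5, 2.5, 0.1], [1.4, 2.7, 0.1], [1.3, 2.6, 0], [1.14, 2.76, 0.07], [0, 0, 0], [0, 0, 0]]' --turn '[[0, 0, -0.039], [0, 0, -0.039], [0, 0, -0.039], [0, 0, -0.039], [0, 0, -0.039], [0, 0, -0.039], [0, 0, -0.04], [0, 0, -0.039], [0, 0, 0], [0, 0, 0]]'

```text
time_s: 17.23
position: [0.4201, 0.2177, 0.1589]
tool_rot: [[-0.97, -0.241, -0.003], [-0.241, 0.97, -0.0], [0.003, 0.001, -1.0]]
ft_force: [1.0, -1.1, -0.3]
grip_width: 0.065
gripper_force: 0.0
```

```bash
python3 look.py top3; python3 -c "
from cyc import *
print(observe()['position'])
pick(.421,.217,13.8)"
```

```text
[188. 160.] [0.6875 0.386 ] [66. 65.] -1.8 | packet [0.6885 0.3864] [64. 64.] 88.2 hsv [75. 24. 55.]
[185. 193.] [0.5676 0.3926] [110.  49.] 33.1 | packet [0.5679 0.3929] [61. 40.] 33.0 hsv [ 32.  86. 129.]
[144. 203.] [0.5266 0.5357] [110.  49.] -47.7 | packet [0.5268 0.5354] [61. 43.] -45.8 hsv [ 24. 162. 167.]
[106. 228.] [0.436  0.6664] [112.  50.] -61.5 | packet [0.4365 0.6661] [62. 41.] -61.4 hsv [138. 156. 103.]
[183. 235.] [0.4195 0.3911] [110.  49.] -29.6 | packet [0.4197 0.3913] [60. 41.] -29.7 hsv [ 41.  86. 125.]
-- home check (cabinet frame): rear wood strip
96 55 rear x 54.4 y 76.3 115.9 z 80.7
[0.4209244  0.21698667 0.15907533]
PICK
11 {"jaw":[6.5,6.5,6.5,6.5,6.5,6.5,6.5,0,0,0,0],"dp":[[0,0,2.5],[0,0,2.5],[0,0,2.4],[-0.02,0,2.51],[0,0,1.3],[0,-0.01,1.3],[0,0,0],[0,0,0],[0,0,0],[0,0,0],[0,0,0]],"turn":[[0,-0.001,0],[0,0,0.001],[0,-0.001,0],[0,0,0],[0,0,0],[0,0,0],[0,0,0],[0,0,0],[0,0,0],[0,0,0],[0,0,0]]}
```

Request:
move_arm --jaw '[6.5, 6.5, 6.5, 6.5, 6.5, 6.5, 6.5, 0, 0, 0, 0]' --dp '[[0, 0, 2.5], [0, 0, 2.5], [0, 0, 2.4], [0, 0, 2.5], [0, 0, 1.3], [0, 0, 1.3], [0, 0, 0], [0, 0, 0], [0, 0, 0], [0, 0, 0], [0, 0, 0]]' --turn '[[0, -0.001, 0], [0, 0, 0], [0, -0.001, 0], [0, 0, 0], [0, 0, 0], [0, 0, 0], [0, 0, 0], [0, 0, 0], [0, 0, 0], [0, 0, 0], [0, 0, 0]]'

```text
time_s: 18.2
position: [0.422, 0.2169, 0.0357]
tool_rot: [[-0.971, -0.239, 0.003], [-0.239, 0.971, 0.001], [-0.003, 0.0, -1.0]]
ft_force: [0.4, -2.1, 1.7]
grip_width: 0.0388
gripper_force: 51.1
```

```bash
python3 -c "
from cyc import *
print(observe()['position'],observe()['grip_width'])
carry(32)"
```

```text
[0.42197783 0.21690078 0.03568595] 0.03879037563957211
CARRY
12 {"jaw":[0,0,0,0,0,0,0,0,0,0,0,0],"dp":[[0,0,-2.7],[0,0,-2.8],[0,0,-2.7],[-0.04,0,-2.73],[-0.3,-2.7,-0.1],[-0.3,-2.7,0],[-0.4,-2.7,-0.1],[-0.6,-2.6,0],[-0.6,-2.7,-0.1],[-0.6,-2.6,0],[-0.8,-2.6,-0.1],[-0.9,-2.6,0]],"turn":[[0,0,0],[0,0,0],[0,0,0],[0,0,0],[0,0,0.031],[0,0.001,0.032],[0,0,0.031],[0,0,0.031],[0,0.001,0.031],[0,0,0.032],[0.001,0,0.031],[0,0,0.031]]}
7 {"jaw":[0,0,0,0,0,0,0],"dp":[[-0.9,-2.6,-0.1],[-0.99,-2.49,0],[-1.1,0,0.8],[-1,0,0.9],[-1.1,0.01,0.8],[0,0,0],[0,0,0]],"turn":[[0,0.001,0.031],[0,0,0.032],[0,0,0],[0,0,0],[0,0,0],[0,0,0],[0,0,0]]}
```

Request:
move_arm --jaw '[0, 0, 0, 0, 0, 0, 0, 0, 0, 0, 0, 0]' --dp '[[0, 0, -2.7], [0, 0, -2.8], [0, 0, -2.7], [0, 0, -2.7], [-0.3, -2.7, -0.1], [-0.3, -2.7, 0], [-0.4, -2.7, -0.1], [-0.6, -2.6, 0], [-0.6, -2.7, -0.1], [-0.6, -2.6, 0], [-0.8, -2.6, -0.1], [-0.9, -2.6, 0]]' --turn '[[0, 0, 0], [0, 0, 0], [0, 0, 0], [0, 0, 0], [0, 0, 0.031], [0, 0.001, 0.032], [0, 0, 0.031], [0, 0, 0.031], [0, 0.001, 0.031], [0, 0, 0.032], [0.001, 0, 0.031], [0, 0, 0.031]]'

```text
time_s: 19.2
position: [0.4938, 0.0109, 0.1481]
tool_rot: [[-1.0, 0.01, -0.001], [0.01, 1.0, -0.0], [0.001, -0.0, -1.0]]
ft_force: [1.0, 0.7, -3.6]
grip_width: 0.0394
gripper_force: 52.6
```

Request:
move_arm --jaw '[0, 0, 0, 0, 0, 0, 0]' --dp '[[-0.9, -2.6, -0.1], [-1, -2.5, 0], [-1.1, 0, 0.8], [-1, 0, 0.9], [-1.1, 0, 0.8], [0, 0, 0], [0, 0, 0]]' --turn '[[0, 0.001, 0.031], [0, 0, 0.032], [0, 0, 0], [0, 0, 0], [0, 0, 0], [0, 0, 0], [0, 0, 0]]'

```text
time_s: 19.78
position: [0.5431, -0.0415, 0.1235]
tool_rot: [[-0.997, 0.072, -0.003], [0.072, 0.997, 0.0], [0.003, -0.0, -1.0]]
ft_force: [-0.6, 0.0, -4.0]
grip_width: 0.0391
gripper_force: 52.4
```

```bash
cat >> cyc.py <<'E'
def held():
    s=observe(); im,d=cams.get_image("wrist"); C=tocab(cloud("wrist",d,s)); p=tocab(s["position"])
    hsv=cv2.cvtColor(im,cv2.COLOR_RGB2HSV); q=C[(d>0)&(C[...,2]>p[2]-45)&(C[...,2]<p[2]+45)&(abs(C[...,1]-p[1])<18)&(C[...,0]<p[0]-15)&(C[...,0]>p[0]-75)]
    t=q[q[:,0]<p[0]-36]; a=q[q[:,0]>p[0]-28]
    print("tcp",p.round(1),"rot",Ro.from_matrix(Rc.T@np.array(s["tool_rot"])).as_rotvec().round(4),"w",s["grip_width"])
    print("rear",(np.percentile(q[:,0],1)-p[0]).round(1),"base top",(np.percentile(t[:,2],90)-p[2]).round(1) if len(t) else None,"packet top",(np.percentile(a[:,2],90)-p[2]).round(1) if len(a) else None); return im
E
python3 -c "
from cyc import *
held(); slide(32,89.5)"
```

```text
tcp [-29.1  32.  123.5] rot [0.0001 0.003  0.    ] w 0.03907548328752594
rear -56.4 base top -5.2 packet top 25.1
SLIDE
12 {"jaw":[0,0,0,0,0,0,0,0,0,5.5,5.5,5.5],"dp":[[0,0,1.1],[-0.1,0,1.2],[-0.02,-0.01,1.14],[-1.4,0,0],[-1.4,0,0],[-1.4,0,0],[-1.4,0,0],[-1.4,0,0],[0,0,0],[0,0,0],[0,0,0],[0,0,0]],"turn":[[0,-0.001,0],[0,-0.001,0],[0,0,0],[0,0,0],[0,0,0],[0,0,0],[0,0,0],[0,0,0],[0,0,0],[0,0,0],[0,0,0],[0,0,0]]}
3 {"jaw":[5.5,5.5,5.5],"dp":[[0,0,-2],[0,0,-2],[0,0,-2.05]],"turn":[[0,0,0],[0,0,0],[0,0,0]]}
```

Request:
move_arm --jaw '[0, 0, 0, 0, 0, 0, 0, 0, 0, 5.5, 5.5, 5.5]' --dp '[[0, 0, 1.1], [-0.1, 0, 1.2], [0, 0, 1.1], [-1.4, 0, 0], [-1.4, 0, 0], [-1.4, 0, 0], [-1.4, 0, 0], [-1.4, 0, 0], [0, 0, 0], [0, 0, 0], [0, 0, 0], [0, 0, 0]]' --turn '[[0, -0.001, 0], [0, -0.001, 0], [0, 0, 0], [0, 0, 0], [0, 0, 0], [0, 0, 0], [0, 0, 0], [0, 0, 0], [0, 0, 0], [0, 0, 0], [0, 0, 0], [0, 0, 0]]'

```text
time_s: 20.83
position: [0.6138, -0.0467, 0.0906]
tool_rot: [[-0.997, 0.072, 0.001], [0.072, 0.997, -0.001], [-0.001, -0.001, -1.0]]
ft_force: [0.4, 0.6, 1.2]
grip_width: 0.0554
gripper_force: 0.0
```

Request:
move_arm --jaw '[5.5, 5.5, 5.5, 0, 0, 0, 0, 0, 0]' --dp '[[0, 0, -2], [0, 0, -2], [0, 0, -2], [2.9, 0, 0], [2.9, 0, 0], [2.9, 0, 0], [0, 0, 2.8], [0, 0, 2.8], [0, 0, 2.8]]' --turn '[[0, 0, 0], [0, 0, 0], [0, 0, 0], [0, 0, 0], [0, 0, 0], [0, 0, 0], [0, 0, 0], [0, 0, 0], [0, 0, 0]]'

```text
time_s: 21.58
position: [0.5271, -0.0405, 0.0661]
tool_rot: [[-0.997, 0.072, 0.003], [0.072, 0.997, -0.001], [-0.003, -0.001, -1.0]]
ft_force: [1.1, -0.6, -1.0]
grip_width: 0.0002
gripper_force: 0.0
```

Request:
move_arm --jaw '[0, 0, 0, 0, 0, 0, 0, 0, 0]' --dp '[[-1.7, 0, 0], [-1.8, 0, 0], [-1.7, 0, 0], [-1.7, 0, 0], [-0.7, 0, 0], [-0.7, 0, 0], [-0.7, 0, 0], [0, 0, 0], [0, 0, 0]]' --turn '[[0, 0, 0], [0, 0, 0], [0, 0, 0], [0, 0, 0], [0, 0, 0], [0, 0, 0], [0, 0, 0], [0, 0, 0], [0, 0, 0]]'

```text
time_s: 22.33
position: [0.6153, -0.0466, 0.0657]
tool_rot: [[-0.997, 0.072, -0.005], [0.072, 0.997, 0.0], [0.005, -0.0, -1.0]]
ft_force: [-8.4, -0.1, 3.1]
grip_width: 0.0001
gripper_force: 4.3
```

Request:
move_arm --jaw '[0, 0, 0, 0, 0]' --dp '[[-0.2, 0, 0], [-0.2, 0, 0], [0, 0, 0], [0, 0, 0], [0, 0, 0]]' --turn '[[0, 0, 0], [0, 0, 0], [0, 0, 0], [0, 0, 0], [0, 0, 0]]'

```text
time_s: 22.75
position: [0.6153, -0.0466, 0.0657]
tool_rot: [[-0.997, 0.071, -0.014], [0.071, 0.997, 0.001], [0.014, -0.0, -1.0]]
ft_force: [-26.7, -0.8, 15.4]
grip_width: 0.0
gripper_force: 13.6
```

```bash
python3 -c "
from cyc import *
print(tocab(observe()['position']),observe()['ft_force'])"
```

```text
[43.33568294 32.10273211 65.74682165] [-26.66003655  -0.8240385   15.39933782]
```

Request:
move_arm --jaw '[0, 0, 0, 0, 0, 0, 0]' --dp '[[2, 0, 0], [3, 0, -1], [2, 0, -3], [0, 0, -3], [0, 0, -3], [0, 0, 0], [0, 0, 0]]' --turn '[[0, 0, 0], [0, 0, 0], [0, 0, 0], [0, 0, 0], [0, 0, 0], [0, 0, 0], [0, 0, 0]]'

```text
time_s: 23.33
position: [0.5518, -0.0423, 0.1676]
tool_rot: [[-0.997, 0.072, 0.004], [0.072, 0.997, -0.002], [-0.005, -0.001, -1.0]]
ft_force: [-1.8, 0.5, 0.4]
grip_width: -0.0004
gripper_force: 0.0
```

```bash
python3 look.py top4; python3 -c "
from cyc import *
approach(.4196,.3913,-29.8)"
```

```text
[287. 194.] [0.5753 0.0255] [203.  71.] -4.2 | packet [0.567 0.026] [187.  71.] -4.2 hsv [100.  88.  56.]
[185. 193.] [0.5675 0.3925] [111.  49.] 32.9 | packet [0.5671 0.3927] [60. 40.] 32.2 hsv [ 31.  86. 131.]
[144. 203.] [0.5263 0.5355] [110.  50.] -47.3 | packet [0.5265 0.5361] [60. 42.] -47.9 hsv [ 24. 162. 169.]
[320. 206.] [ 0.5329 -0.083 ] [104.  36.] 77.8 | packet [ 0.5329 -0.083 ] [104.  36.] 77.8 hsv [107. 171.  92.]
[106. 228.] [0.4363 0.6657] [111.  48.] -61.8 | packet [0.4362 0.6663] [63. 40.] -61.1 hsv [138. 157. 104.]
[183. 235.] [0.4192 0.3913] [110.  48.] -30.1 | packet [0.4197 0.3911] [59. 41.] -29.8 hsv [ 35.  86. 130.]
-- home check (cabinet frame): rear wood strip
96 56 rear x 54.7 y 76.2 115.7 z 80.2
APPROACH
12 {"jaw":[6.5,6.5,6.5,6.5,6.5,6.5,6.5,6.5,6.5,6.5,6.5,6.5],"dp":[[1.2,3,0],[1.2,3,0.1],[1.4,2.9,0],[1.4,2.9,0.1],[1.6,2.9,0],[1.6,2.8,0],[1.7,2.7,0.1],[1.8,2.7,0],[1.9,2.6,0.1],[2,2.6,0],[2,2.5,0],[2.1,2.5,0.1]],"turn":[[0,0,0.032],[0,0,0.032],[0,0,0.032],[0,0,0.032],[0,0.001,0.032],[0,0,0.032],[0,0,0.032],[0,0,0.032],[0,0,0.032],[0,0,0.032],[0,0,0.032],[0,0,0.032]]}
4 {"jaw":[6.5,6.5,6.5,6.5],"dp":[[2.2,2.3,0],[2.32,2.31,0.07],[0,0,0],[0,0,0]],"turn":[[0,0,0.032],[0,0,0.032],[0,0,0],[0,0,0]]}
```

Request:
move_arm --jaw '[6.5, 6.5, 6.5, 6.5, 6.5, 6.5, 6.5, 6.5, 6.5, 6.5, 6.5, 6.5]' --dp '[[1.2, 3, 0], [1.2, 3, 0.1], [1.4, 2.9, 0], [1.4, 2.9, 0.1], [1.6, 2.9, 0], [1.6, 2.8, 0], [1.7, 2.7, 0.1], [1.8, 2.7, 0], [1.9, 2.6, 0.1], [2, 2.6, 0], [2, 2.5, 0], [2.1, 2.5, 0.1]]' --turn '[[0, 0, 0.032], [0, 0, 0.032], [0, 0, 0.032], [0, 0, 0.032], [0, 0.001, 0.032], [0, 0, 0.032], [0, 0, 0.032], [0, 0, 0.032], [0, 0, 0.032], [0, 0, 0.032], [0, 0, 0.032], [0, 0, 0.032]]'

```text
time_s: 24.38
position: [0.4379, 0.3308, 0.1593]
tool_rot: [[-0.897, 0.442, -0.003], [0.442, 0.897, -0.001], [0.002, -0.002, -1.0]]
ft_force: [0.6, 0.2, 0.0]
grip_width: 0.0649
gripper_force: 0.0
```

Request:
move_arm --jaw '[6.5, 6.5, 6.5, 6.5]' --dp '[[2.2, 2.3, 0], [2.3, 2.3, 0.1], [0, 0, 0], [0, 0, 0]]' --turn '[[0, 0, 0.032], [0, 0, 0.032], [0, 0, 0], [0, 0, 0]]'

```text
time_s: 24.72
position: [0.4188, 0.3918, 0.1579]
tool_rot: [[-0.869, 0.494, -0.003], [0.494, 0.869, -0.002], [0.002, -0.003, -1.0]]
ft_force: [0.7, -0.1, -0.7]
grip_width: 0.0652
gripper_force: 0.0
```

```bash
python3 look.py top5|tail -3; python3 -c "
from cyc import *
s=observe();im,d=cams.get_image('wrist');P=cloud('wrist',d,s)
q=P[(d>0)&(P[...,2]>.052)&(P[...,2]<.068)&(abs(P[...,0]-.42)<.08)&(abs(P[...,1]-.391)<.08)];print(rect(q))
print(s['position'])
pick(.4196,.3912,-29.8)"
```

```text
-- home check (cabinet frame): rear wood strip
32 52 rear x 54.4 y 12.5 51.6 z 80.0
96 52 rear x 54.4 y 76.5 115.9 z 81.0
(array([0.41923633, 0.3901026 ]), array([60.7869873 , 40.03779984]), -29.782699584960938)
[0.41939303 0.39085762 0.15827083]
PICK
11 {"jaw":[6.5,6.5,6.5,6.5,6.5,6.5,6.5,0,0,0,0],"dp":[[0,0,2.5],[0,0,2.4],[0,0.1,2.5],[0.06,-0.02,2.46],[0,0,1.3],[0,0,1.3],[0,0,0],[0,0,0],[0,0,0],[0,0,0],[0,0,0]],"turn":[[-0.001,0,0],[0,-0.001,0],[-0.001,0,0],[0,0,0],[0,0,0],[0,0,0],[0,0,0],[0,0,0],[0,0,0],[0,0,0],[0,0,0]]}
```

Both placed blocks are home. Picking the third.

Request:
move_arm --jaw '[6.5, 6.5, 6.5, 6.5, 6.5, 6.5, 6.5, 0, 0, 0, 0]' --dp '[[0, 0, 2.5], [0, 0, 2.4], [0, 0, 2.5], [0, 0, 2.5], [0, 0, 1.3], [0, 0, 1.3], [0, 0, 0], [0, 0, 0], [0, 0, 0], [0, 0, 0], [0, 0, 0]]' --turn '[[-0.001, 0, 0], [0, -0.001, 0], [-0.001, 0, 0], [0, 0, 0], [0, 0, 0], [0, 0, 0], [0, 0, 0], [0, 0, 0], [0, 0, 0], [0, 0, 0], [0, 0, 0]]'

```text
time_s: 25.73
position: [0.4207, 0.3911, 0.0357]
tool_rot: [[-0.868, 0.497, 0.003], [0.497, 0.868, 0.002], [-0.002, 0.003, -1.0]]
ft_force: [0.9, -2.1, 4.3]
grip_width: 0.0388
gripper_force: 51.8
```

```bash
python3 -c "
from cyc import *
print(observe()['position'],observe()['grip_width'])
carry(-32)"
```

```text
[0.42069889 0.39109625 0.03574866] 0.03878426652378984
CARRY
12 {"jaw":[0,0,0,0,0,0,0,0,0,0,0,0],"dp":[[0,0,-2.7],[0,0,-2.8],[0,0,-2.7],[-0.02,0.03,-2.73],[-1.8,-2.1,0],[-1.7,-2.2,-0.1],[-1.7,-2.3,0],[-1.6,-2.2,0],[-1.6,-2.3,-0.1],[-1.5,-2.4,0],[-1.4,-2.4,0],[-1.4,-2.4,0]],"turn":[[0,0,0],[0,0,0],[0,0,0],[0,0,0],[0,0,-0.025],[0,0,-0.025],[0,0,-0.025],[0.001,0.001,-0.025],[0,0,-0.025],[0,0,-0.024],[0,0,-0.025],[0,0,-0.025]]}
12 {"jaw":[0,0,0,0,0,0,0,0,0,0,0,0],"dp":[[-1.3,-2.4,-0.1],[-1.3,-2.5,0],[-1.2,-2.5,0],[-1.1,-2.6,-0.1],[-1.1,-2.6,0],[-1,-2.6,0],[-0.9,-2.6,0],[-0.9,-2.6,-0.1],[-0.8,-2.7,0],[-0.78,-2.68,-0.03],[-1.1,0,0.8],[-1,0,0.9]],"turn":[[0,0,-0.025],[0,0,-0.025],[0.001,0.001,-0.025],[0,0,-0.025],[0,0,-0.025],[0,0,-0.025],[0,0,-0.025],[0,0,-0.025],[0,0,-0.024],[0.001,0.001,-0.025],[0,0,0],[0,0,0]]}
3 {"jaw":[0,0,0],"dp":[[-1.1,0,0.8],[0,0,0],[0,0,0]],"turn":[[0,0,0],[0,0,0],[0,0,0]]}
```

Request:
move_arm --jaw '[0, 0, 0, 0, 0, 0, 0, 0, 0, 0, 0, 0]' --dp '[[0, 0, -2.7], [0, 0, -2.8], [0, 0, -2.7], [0, 0, -2.7], [-1.8, -2.1, 0], [-1.7, -2.2, -0.1], [-1.7, -2.3, 0], [-1.6, -2.2, 0], [-1.6, -2.3, -0.1], [-1.5, -2.4, 0], [-1.4, -2.4, 0], [-1.4, -2.4, 0]]' --turn '[[0, 0, 0], [0, 0, 0], [0, 0, 0], [0, 0, 0], [0, 0, -0.025], [0, 0, -0.025], [0, 0, -0.025], [0.001, 0.001, -0.025], [0, 0, -0.025], [0, 0, -0.024], [0, 0, -0.025], [0, 0, -0.025]]'

```text
time_s: 26.73
position: [0.4583, 0.1699, 0.1458]
tool_rot: [[-0.949, 0.314, 0.0], [0.314, 0.949, 0.001], [0.0, 0.001, -1.0]]
ft_force: [0.1, -0.5, -2.0]
grip_width: 0.0389
gripper_force: 51.7
```

Request:
move_arm --jaw '[0, 0, 0, 0, 0, 0, 0, 0, 0, 0, 0, 0]' --dp '[[-1.3, -2.4, -0.1], [-1.3, -2.5, 0], [-1.2, -2.5, 0], [-1.1, -2.6, -0.1], [-1.1, -2.6, 0], [-1, -2.6, 0], [-0.9, -2.6, 0], [-0.9, -2.6, -0.1], [-0.8, -2.7, 0], [-0.8, -2.7, 0], [-1.1, 0, 0.8], [-1, 0, 0.9]]' --turn '[[0, 0, -0.025], [0, 0, -0.025], [0.001, 0.001, -0.025], [0, 0, -0.025], [0, 0, -0.025], [0, 0, -0.025], [0, 0, -0.025], [0, 0, -0.025], [0, 0, -0.024], [0.001, 0.001, -0.025], [0, 0, 0], [0, 0, 0]]'

```text
time_s: 27.73
position: [0.5285, -0.1066, 0.1319]
tool_rot: [[-0.997, 0.074, -0.001], [0.074, 0.997, -0.002], [0.001, -0.002, -1.0]]
ft_force: [0.4, -0.1, -2.4]
grip_width: 0.0393
gripper_force: 51.8
```

Request:
move_arm --jaw '[0, 0, 0]' --dp '[[-1.1, 0, 0.8], [0, 0, 0], [0, 0, 0]]' --turn '[[0, 0, 0], [0, 0, 0], [0, 0, 0]]'

```text
time_s: 27.98
position: [0.5387, -0.1055, 0.1232]
tool_rot: [[-0.997, 0.071, -0.003], [0.071, 0.997, -0.001], [0.003, -0.001, -1.0]]
ft_force: [-0.2, 0.4, -2.6]
grip_width: 0.0389
gripper_force: 51.6
```

```bash
python3 -c "
from cyc import *
held(); slide(-32,89.5)"
```

```text
tcp [-28.9 -32.1 123.2] rot [ 0.0009  0.0033 -0.0001] w 0.03889948732829857
rear -56.2 base top -5.3 packet top 25.0
SLIDE
12 {"jaw":[0,0,0,0,0,0,0,0,0,5.5,5.5,5.5],"dp":[[0,0,1.1],[-0.1,0,1.2],[-0.01,0.01,1.12],[-1.4,0,0],[-1.4,0,0],[-1.4,0,0],[-1.4,0,0],[-1.4,0,0],[0,0,0],[0,0,0],[0,0,0],[0,0,0]],"turn":[[0,-0.001,0],[-0.001,-0.001,0],[0,-0.001,0],[0,0,0],[0,0,0],[0,0,0],[0,0,0],[0,0,0],[0,0,0],[0,0,0],[0,0,0],[0,0,0]]}
3 {"jaw":[5.5,5.5,5.5],"dp":[[0,0,-2],[0,0,-2],[0,0,-2.05]],"turn":[[0,0,0],[0,0,0],[0,0,0]]}
```

Request:
move_arm --jaw '[0, 0, 0, 0, 0, 0, 0, 0, 0, 5.5, 5.5, 5.5]' --dp '[[0, 0, 1.1], [-0.1, 0, 1.2], [0, 0, 1.1], [-1.4, 0, 0], [-1.4, 0, 0], [-1.4, 0, 0], [-1.4, 0, 0], [-1.4, 0, 0], [0, 0, 0], [0, 0, 0], [0, 0, 0], [0, 0, 0]]' --turn '[[0, -0.001, 0], [-0.001, -0.001, 0], [0, 0, 0], [0, 0, 0], [0, 0, 0], [0, 0, 0], [0, 0, 0], [0, 0, 0], [0, 0, 0], [0, 0, 0], [0, 0, 0], [0, 0, 0]]'

```text
time_s: 29.03
position: [0.6091, -0.1107, 0.09]
tool_rot: [[-0.997, 0.072, 0.0], [0.072, 0.997, -0.0], [-0.0, -0.0, -1.0]]
ft_force: [0.1, 0.3, 0.1]
grip_width: 0.055
gripper_force: 0.0
```

Request:
move_arm --jaw '[5.5, 5.5, 5.5, 0, 0, 0, 0, 0, 0]' --dp '[[0, 0, -2], [0, 0, -2], [0, 0, -2], [2.9, 0, 0], [2.9, 0, 0], [2.9, 0, 0], [0, 0, 2.8], [0, 0, 2.8], [0, 0, 2.8]]' --turn '[[0, 0, 0], [0, 0, 0], [0, 0, 0], [0, 0, 0], [0, 0, 0], [0, 0, 0], [0, 0, 0], [0, 0, 0], [0, 0, 0]]'

```text
time_s: 29.78
position: [0.5224, -0.1046, 0.0657]
tool_rot: [[-0.997, 0.072, 0.002], [0.072, 0.997, -0.001], [-0.002, -0.001, -1.0]]
ft_force: [1.2, 0.5, -0.1]
grip_width: 0.0001
gripper_force: 0.0
```

Request:
move_arm --jaw '[0, 0, 0, 0, 0, 0, 0, 0, 0]' --dp '[[-1.7, 0, 0], [-1.8, 0, 0], [-1.7, 0, 0], [-1.7, 0, 0], [-0.7, 0, 0], [-0.7, 0, 0], [-0.7, 0, 0], [0, 0, 0], [0, 0, 0]]' --turn '[[0, 0, 0], [0, 0, 0], [0, 0, 0], [0, 0, 0], [0, 0, 0], [0, 0, 0], [0, 0, 0], [0, 0, 0], [0, 0, 0]]'

```text
time_s: 30.53
position: [0.6105, -0.1106, 0.0653]
tool_rot: [[-0.997, 0.072, -0.006], [0.072, 0.997, 0.001], [0.006, 0.0, -1.0]]
ft_force: [-9.0, 0.5, 4.4]
grip_width: -0.0001
gripper_force: 4.3
```

Request:
move_arm --jaw '[0, 0, 0, 0, 0]' --dp '[[-0.2, 0, 0], [-0.2, 0, 0], [0, 0, 0], [0, 0, 0], [0, 0, 0]]' --turn '[[0, 0, 0], [0, 0, 0], [0, 0, 0], [0, 0, 0], [0, 0, 0]]'

```text
time_s: 30.95
position: [0.6106, -0.1106, 0.0653]
tool_rot: [[-0.997, 0.071, -0.015], [0.071, 0.997, 0.002], [0.015, 0.001, -1.0]]
ft_force: [-27.1, -0.7, 14.0]
grip_width: 0.0001
gripper_force: 13.9
```

Request:
move_arm --jaw '[0, 0, 0, 0, 0, 0, 0]' --dp '[[2, 0, 0], [3, 0, -1], [2, 0, -3], [0, 0, -3], [0, 0, -3], [0, 0, 0], [0, 0, 0]]' --turn '[[0, 0, 0], [0, 0, 0], [0, 0, 0], [0, 0, 0], [0, 0, 0], [0, 0, 0], [0, 0, 0]]'

```text
time_s: 31.53
position: [0.5472, -0.1065, 0.1671]
tool_rot: [[-0.997, 0.072, 0.003], [0.072, 0.997, -0.002], [-0.003, -0.002, -1.0]]
ft_force: [-0.3, -0.3, -0.7]
grip_width: -0.0002
gripper_force: 0.0
```

```bash
python3 look.py top6; python3 -c "
from cyc import *
approach(.5677,.3926,32.6)"
```

```text
[188. 160.] [0.6859 0.3858] [64. 62.] 88.8 | packet [0.6868 0.3864] [63. 60.] 88.8 hsv [75.  23.5 77. ]
[185. 193.] [0.5681 0.3931] [112.  49.] 32.7 | packet [0.5676 0.3929] [61. 40.] 32.6 hsv [ 32.  86. 132.]
[144. 203.] [0.5262 0.5363] [111.  50.] -48.0 | packet [0.5264 0.5359] [61. 41.] -48.2 hsv [ 24. 162. 170.]
[106. 228.] [0.4364 0.6656] [112.  49.] -61.8 | packet [0.436  0.6668] [64. 41.] -60.7 hsv [138. 156. 105.]
-- home check (cabinet frame): rear wood strip
32 53 rear x 54.4 y 12.6 51.7 z 79.7
96 56 rear x 54.6 y 76.2 115.8 z 79.5
APPROACH
12 {"jaw":[6.5,6.5,6.5,6.5,6.5,6.5,6.5,6.5,6.5,6.5,6.5,6.5],"dp":[[0.1,3.1,0],[0,3.1,0.1],[-0.2,3.2,0],[-0.3,3.1,0],[-0.4,3.1,0.1],[-0.5,3,0],[-0.7,3.1,0],[-0.7,3,0.1],[-0.9,3,0],[-1,2.9,0],[-1.2,3,0.1],[-1.2,2.8,0]],"turn":[[0,0,-0.04],[0,0,-0.04],[0,0,-0.04],[0,0,-0.04],[0,0,-0.04],[0,0,-0.04],[0,0,-0.04],[0,0,-0.04],[0,0,-0.04],[0,0,-0.041],[0,0,-0.04],[0,0,-0.04]]}
6 {"jaw":[6.5,6.5,6.5,6.5,6.5,6.5],"dp":[[-1.4,2.8,0],[-1.5,2.8,0.1],[-1.5,2.7,0],[-1.72,2.59,0.03],[0,0,0],[0,0,0]],"turn":[[0,0,-0.04],[0,0,-0.04],[0,0,-0.04],[0,0,-0.04],[0,0,0],[0,0,0]]}
```

Request:
move_arm --jaw '[6.5, 6.5, 6.5, 6.5, 6.5, 6.5, 6.5, 6.5, 6.5, 6.5, 6.5, 6.5]' --dp '[[0.1, 3.1, 0], [0, 3.1, 0.1], [-0.2, 3.2, 0], [-0.3, 3.1, 0], [-0.4, 3.1, 0.1], [-0.5, 3, 0], [-0.7, 3.1, 0], [-0.7, 3, 0.1], [-0.9, 3, 0], [-1, 2.9, 0], [-1.2, 3, 0.1], [-1.2, 2.8, 0]]' --turn '[[0, 0, -0.04], [0, 0, -0.04], [0, 0, -0.04], [0, 0, -0.04], [0, 0, -0.04], [0, 0, -0.04], [0, 0, -0.04], [0, 0, -0.04], [0, 0, -0.04], [0, 0, -0.041], [0, 0, -0.04], [0, 0, -0.04]]'

```text
time_s: 32.58
position: [0.5617, 0.2692, 0.1593]
tool_rot: [[-0.917, -0.4, -0.003], [-0.4, 0.917, -0.001], [0.004, 0.0, -1.0]]
ft_force: [-0.4, -0.6, 0.4]
grip_width: 0.0652
gripper_force: 0.0
```

Request:
move_arm --jaw '[6.5, 6.5, 6.5, 6.5, 6.5, 6.5]' --dp '[[-1.4, 2.8, 0], [-1.5, 2.8, 0.1], [-1.5, 2.7, 0], [-1.7, 2.6, 0], [0, 0, 0], [0, 0, 0]]' --turn '[[0, 0, -0.04], [0, 0, -0.04], [0, 0, -0.04], [0, 0, -0.04], [0, 0, 0], [0, 0, 0]]'

```text
time_s: 33.08
position: [0.5668, 0.3936, 0.1579]
tool_rot: [[-0.841, -0.541, -0.003], [-0.541, 0.841, -0.002], [0.004, 0.0, -1.0]]
ft_force: [0.0, -0.4, 0.2]
grip_width: 0.0654
gripper_force: 0.0
```

```bash
python3 look.py top7|tail -4; python3 -c "
from cyc import *
s=observe();im,d=cams.get_image('wrist');P=cloud('wrist',d,s)
q=P[(d>0)&(P[...,2]>.052)&(P[...,2]<.068)&(abs(P[...,0]-.568)<.06)&(abs(P[...,1]-.393)<.06)];print(rect(q))
print(s['position'])
pick(.5676,.3926,32.6)"
```

```text
-- home check (cabinet frame): rear wood strip
-32 52 rear x 54.3 y -51.2 -12.9 z 80.5
32 51 rear x 54.4 y 12.5 50.8 z 80.6
96 57 rear x 54.5 y 76.3 115.8 z 79.6
(array([0.56761249, 0.39097153]), array([60.37937164, 39.98731613]), 32.648963928222656)
[0.56715381 0.39237174 0.15842432]
PICK
11 {"jaw":[6.5,6.5,6.5,6.5,6.5,6.5,6.5,0,0,0,0],"dp":[[0,0,2.5],[0,0,2.4],[-0.1,0.1,2.5],[0.02,-0.03,2.5],[0,0,1.3],[0.01,0,1.3],[0,0,0],[0,0,0],[0,0,0],[0,0,0],[0,0,0]],"turn":[[0,-0.001,0],[0,0,0],[0,-0.001,0],[0,-0.001,-0.001],[0,0,0],[0,0,0],[0,0,0],[0,0,0],[0,0,0],[0,0,0],[0,0,0]]}
```

Request:
move_arm --jaw '[6.5, 6.5, 6.5, 6.5, 6.5, 6.5, 6.5, 0, 0, 0, 0]' --dp '[[0, 0, 2.5], [0, 0, 2.4], [0, 0, 2.5], [0, 0, 2.5], [0, 0, 1.3], [0, 0, 1.3], [0, 0, 0], [0, 0, 0], [0, 0, 0], [0, 0, 0], [0, 0, 0]]' --turn '[[0, -0.001, 0], [0, 0, 0], [0, -0.001, 0], [0, -0.001, 0], [0, 0, 0], [0, 0, 0], [0, 0, 0], [0, 0, 0], [0, 0, 0], [0, 0, 0], [0, 0, 0]]'

```text
time_s: 34.1
position: [0.5684, 0.3925, 0.0367]
tool_rot: [[-0.842, -0.539, 0.004], [-0.539, 0.842, 0.002], [-0.005, -0.001, -1.0]]
ft_force: [-1.5, -1.7, 3.0]
grip_width: 0.0391
gripper_force: 52.0
```

```bash
python3 -c "
from cyc import *
print(observe()['position'],observe()['grip_width'])
carry(-96.5)"
```

```text
[0.56844639 0.39249175 0.03666297] 0.039129086728948013
CARRY
12 {"jaw":[0,0,0,0,0,0,0,0,0,0,0,0],"dp":[[0,0,-2.7],[0,0,-2.7],[0,0,-2.7],[-0.05,-0.01,-2.73],[1.7,-2.1,0],[1.6,-2.1,-0.1],[1.6,-2.2,0],[1.5,-2.2,0],[1.4,-2.3,0],[1.4,-2.3,-0.1],[1.3,-2.4,0],[1.2,-2.3,0]],"turn":[[0,0,0],[0,0,0],[0,0,0],[0,0,0],[0,0,0.031],[0,0,0.03],[0,0.001,0.031],[0,0,0.03],[0,0,0.031],[0,0,0.03],[0,0.001,0.031],[0,0,0.03]]}
12 {"jaw":[0,0,0,0,0,0,0,0,0,0,0,0],"dp":[[1.2,-2.5,-0.1],[1,-2.4,0],[1,-2.5,0],[0.9,-2.5,0],[0.9,-2.6,-0.1],[0.7,-2.6,0],[0.7,-2.6,0],[0.6,-2.6,0],[0.6,-2.6,-0.1],[0.4,-2.7,0],[0.4,-2.6,0],[0.3,-2.7,0]],"turn":[[0,0,0.031],[0,0,0.03],[0,0,0.031],[0,0.001,0.03],[0,0,0.031],[0.001,0,0.03],[0,0,0.031],[0,0.001,0.03],[0,0,0.031],[0,0,0.03],[0,0,0.031],[0,0.001,0.03]]}
6 {"jaw":[0,0,0,0,0,0],"dp":[[0.16,-2.67,-0.06],[-1.1,0,0.8],[-1,0,0.9],[-1.1,0,0.8],[0,0,0],[0,0,0]],"turn":[[0,0,0.031],[0,0,0],[0,0,0],[0,0,0],[0,0,0],[0,0,0]]}
```

Request:
move_arm --jaw '[0, 0, 0, 0, 0, 0, 0, 0, 0, 0, 0, 0]' --dp '[[0, 0, -2.7], [0, 0, -2.7], [0, 0, -2.7], [0, 0, -2.7], [1.7, -2.1, 0], [1.6, -2.1, -0.1], [1.6, -2.2, 0], [1.5, -2.2, 0], [1.4, -2.3, 0], [1.4, -2.3, -0.1], [1.3, -2.4, 0], [1.2, -2.3, 0]]' --turn '[[0, 0, 0], [0, 0, 0], [0, 0, 0], [0, 0, 0], [0, 0, 0.031], [0, 0, 0.03], [0, 0.001, 0.031], [0, 0, 0.03], [0, 0, 0.031], [0, 0, 0.03], [0, 0.001, 0.031], [0, 0, 0.03]]'

```text
time_s: 35.1
position: [0.5422, 0.1782, 0.1453]
tool_rot: [[-0.948, -0.318, 0.001], [-0.318, 0.948, 0.0], [-0.001, 0.0, -1.0]]
ft_force: [0.3, 0.5, -2.2]
grip_width: 0.039
gripper_force: 51.5
```

Request:
move_arm --jaw '[0, 0, 0, 0, 0, 0, 0, 0, 0, 0, 0, 0]' --dp '[[1.2, -2.5, -0.1], [1, -2.4, 0], [1, -2.5, 0], [0.9, -2.5, 0], [0.9, -2.6, -0.1], [0.7, -2.6, 0], [0.7, -2.6, 0], [0.6, -2.6, 0], [0.6, -2.6, -0.1], [0.4, -2.7, 0], [0.4, -2.6, 0], [0.3, -2.7, 0]]' --turn '[[0, 0, 0.031], [0, 0, 0.03], [0, 0, 0.031], [0, 0.001, 0.03], [0, 0, 0.031], [0.001, 0, 0.03], [0, 0, 0.031], [0, 0.001, 0.03], [0, 0, 0.031], [0, 0, 0.03], [0, 0, 0.031], [0, 0.001, 0.03]]'

```text
time_s: 36.1
position: [0.5045, -0.142, 0.1484]
tool_rot: [[-0.999, 0.042, -0.002], [0.042, 0.999, -0.001], [0.002, -0.001, -1.0]]
ft_force: [0.5, 0.6, -2.6]
grip_width: 0.0392
gripper_force: 51.5
```

Request:
move_arm --jaw '[0, 0, 0, 0, 0, 0]' --dp '[[0.2, -2.7, -0.1], [-1.1, 0, 0.8], [-1, 0, 0.9], [-1.1, 0, 0.8], [0, 0, 0], [0, 0, 0]]' --turn '[[0, 0, 0.031], [0, 0, 0], [0, 0, 0], [0, 0, 0], [0, 0, 0], [0, 0, 0]]'

```text
time_s: 36.6
position: [0.5335, -0.1699, 0.1239]
tool_rot: [[-0.997, 0.071, -0.003], [0.071, 0.997, -0.0], [0.003, -0.001, -1.0]]
ft_force: [-0.5, -0.0, -2.2]
grip_width: 0.0395
gripper_force: 51.4
```

```bash
python3 -c "
from cyc import *
held(); slide(-96.5,89.5)"
```

```text
tcp [-29.4 -96.8 123.9] rot [ 0.0006  0.0032 -0.0002] w 0.039535901639688814
rear -56.0 base top -6.0 packet top 24.2
SLIDE
12 {"jaw":[0,0,0,0,0,0,0,0,0,0,5.5,5.5],"dp":[[-0.1,0,1.2],[0,0,1.1],[-0.06,0.03,1.18],[-1.2,0,0],[-1.1,0,0],[-1.2,0,0],[-1.2,0,0],[-1.1,0,0],[-1.2,0,0],[0,0,0],[0,0,0],[0,0,0]],"turn":[[0,-0.001,0],[-0.001,-0.001,0],[0,-0.001,0],[0,0,0],[0,0,0],[0,0,0],[0,0,0],[0,0,0],[0,0,0],[0,0,0],[0,0,0],[0,0,0]]}
4 {"jaw":[5.5,5.5,5.5,5.5],"dp":[[0,0,0],[0,0,-2],[0,0,-2],[0,0,-2.05]],"turn":[[0,0,0],[0,0,0],[0,0,0],[0,0,0]]}
```

Request:
move_arm --jaw '[0, 0, 0, 0, 0, 0, 0, 0, 0, 5.5, 5.5, 5.5]' --dp '[[-0.1, 0, 1.2], [0, 0, 1.1], [0, 0, 1.1], [-1.4, 0, 0], [-1.4, 0, 0], [-1.4, 0, 0], [-1.4, 0, 0], [-1.4, 0, 0], [0, 0, 0], [0, 0, 0], [0, 0, 0], [0, 0, 0]]' --turn '[[0, -0.001, 0], [-0.001, -0.001, 0], [0, 0, 0], [0, 0, 0], [0, 0, 0], [0, 0, 0], [0, 0, 0], [0, 0, 0], [0, 0, 0], [0, 0, 0], [0, 0, 0], [0, 0, 0]]'

```text
time_s: 37.65
position: [0.6039, -0.1752, 0.0907]
tool_rot: [[-0.997, 0.072, -0.0], [0.072, 0.997, -0.0], [-0.0, -0.0, -1.0]]
ft_force: [0.1, -0.4, -0.4]
grip_width: 0.055
gripper_force: 0.0
```

Request:
move_arm --jaw '[5.5, 5.5, 5.5, 0, 0, 0, 0, 0, 0]' --dp '[[0, 0, -2], [0, 0, -2], [0, 0, -2], [2.9, 0, 0], [2.9, 0, 0], [2.9, 0, 0], [0, 0, 2.8], [0, 0, 2.8], [0, 0, 2.8]]' --turn '[[0, 0, 0], [0, 0, 0], [0, 0, 0], [0, 0, 0], [0, 0, 0], [0, 0, 0], [0, 0, 0], [0, 0, 0], [0, 0, 0]]'

```text
time_s: 38.4
position: [0.5171, -0.1691, 0.0663]
tool_rot: [[-0.997, 0.072, 0.002], [0.072, 0.997, -0.001], [-0.002, -0.001, -1.0]]
ft_force: [0.3, 0.2, -0.5]
grip_width: -0.0001
gripper_force: 0.0
```

Request:
move_arm --jaw '[0, 0, 0, 0, 0, 0, 0, 0, 0]' --dp '[[-1.7, 0, 0], [-1.8, 0, 0], [-1.7, 0, 0], [-1.7, 0, 0], [-0.7, 0, 0], [-0.7, 0, 0], [-0.7, 0, 0], [0, 0, 0], [0, 0, 0]]' --turn '[[0, 0, 0], [0, 0, 0], [0, 0, 0], [0, 0, 0], [0, 0, 0], [0, 0, 0], [0, 0, 0], [0, 0, 0], [0, 0, 0]]'

```text
time_s: 39.15
position: [0.6058, -0.1751, 0.0659]
tool_rot: [[-0.997, 0.072, -0.004], [0.072, 0.997, 0.001], [0.004, 0.001, -1.0]]
ft_force: [-7.0, 0.8, 1.6]
grip_width: 0.0
gripper_force: 3.4
```

Request:
move_arm --jaw '[0, 0, 0, 0, 0]' --dp '[[-0.2, 0, 0], [-0.2, 0, 0], [0, 0, 0], [0, 0, 0], [0, 0, 0]]' --turn '[[0, 0, 0], [0, 0, 0], [0, 0, 0], [0, 0, 0], [0, 0, 0]]'

```text
time_s: 39.57
position: [0.6059, -0.175, 0.0659]
tool_rot: [[-0.997, 0.072, -0.014], [0.072, 0.997, 0.003], [0.014, 0.002, -1.0]]
ft_force: [-26.2, 1.5, 13.5]
grip_width: -0.0001
gripper_force: 13.1
```

Request:
move_arm --jaw '[0, 0, 0, 0, 0, 0, 0, 0, 0, 0, 0, 0]' --dp '[[2, 0, 0], [3, 0, -1], [3, 0, -3], [3, 0, -3], [3, 0, -3], [3, 0, 0], [3, 0, 0], [3, 0, 0], [0, 0, 0], [0, 0, 0], [0, 0, 0], [0, 0, 0]]' --turn '[[0, 0, 0], [0, 0, 0], [0, 0, 0], [0, 0, 0], [0, 0, 0], [0, 0, 0], [0, 0, 0], [0, 0, 0], [0, 0, 0], [0, 0, 0], [0, 0, 0], [0, 0, 0]]'

```text
time_s: 40.57
position: [0.3845, -0.1596, 0.1646]
tool_rot: [[-0.997, 0.072, 0.0], [0.072, 0.997, -0.0], [-0.001, -0.0, -1.0]]
ft_force: [0.2, -0.1, 0.1]
grip_width: 0.0004
gripper_force: 0.0
```

```bash
python3 look.py top8; python3 -c "
from cyc import *
s=observe(); print(tocab(s['position']))
Rb=down(YAW,np.array(s['tool_rot'])); print(Rb[:,0])
im=cv2.imread('pics/top8.png')[110:230,240:410]; cv2.imwrite('pics/top8z.png',cv2.resize(im,None,fx=4,fy=4,interpolation=cv2.INTER_CUBIC))
"
```

```text
[144. 203.] [0.5264 0.5358] [110.  50.] -47.4 | packet [0.5263 0.5356] [60. 40.] -48.0 hsv [ 24. 162. 172.]
[106. 228.] [0.4365 0.6661] [112.  49.] -61.5 | packet [0.4363 0.6656] [62. 40.] -62.0 hsv [138. 156. 106.]
-- home check (cabinet frame): rear wood strip
-96 54 rear x 53.9 y -115.0 -76.1 z 80.8
-32 56 rear x 54.1 y -51.7 -13.1 z 79.5
32 52 rear x 54.1 y 12.5 51.1 z 80.4
96 54 rear x 54.6 y 76.2 115.7 z 80.5
[-178.8644278   -97.10181278  164.46614492]
[-0.07149744 -0.99744078 -0.        ]
```

View pics/top8z.png

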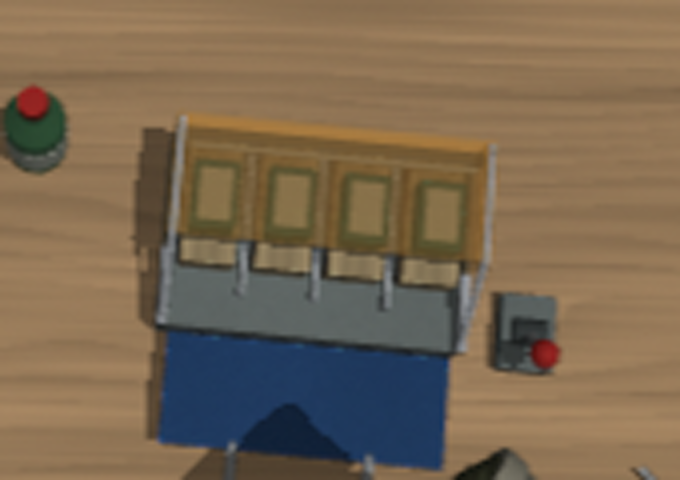

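All four wooden blocks are home. In the crop, their ends show at y≈255 and the packets are under the hood. Next I shut the flap.

```bash
python3 - <<'E'
from cyc import *
R=tool(YAW+np.pi/2)
st=plan([(cab(-138,0,180),R,2.6,30,2)])
st=plan([(cab(-138,0,60),R,2.6,24,0),(cab(-138,0,36),R,2.6,12,1),(None,None,0,10,4)],st)
W=[]
for a in np.linspace(181.66,49,27)[1:]:
    a=np.radians(a); W.append((cab(138*np.cos(a),0,52+138*np.sin(a)-12),R,0,60,0))
W.append((cab(90.5+3.8,0,144.2-3.3),R,0,6,3))
print("ARC");plan(W,st)
E
```

```text
12 {"jaw":[2.6,2.6,2.6,2.6,2.6,2.6,2.6,2.6,2.6,2.6,2.6,2.6],"dp":[[-0.2,0.5,-0.1],[-0.2,0.6,-0.1],[-0.1,0.6,-0.1],[-0.1,0.6,0],[0,0.5,-0.1],[0,0.6,-0.1],[0.1,0.6,-0.1],[0.1,0.6,-0.1],[0.1,0.5,-0.1],[0.3,0.6,-0.1],[0.2,0.5,0],[0.4,0.5,-0.1]],"turn":[[0,0,0.087],[0,0,0.088],[0,0,0.087],[0,0,0.087],[0,0,0.087],[0,0,0.088],[0,0,0.087],[0,0,0.087],[0,0,0.088],[0,0,0.087],[0,0,0.087],[0,0,0.087]]}
8 {"jaw":[2.6,2.6,2.6,2.6,2.6,2.6,2.6,2.6],"dp":[[0.3,0.5,-0.1],[0.4,0.4,-0.1],[0.4,0.4,-0.1],[0.5,0.4,-0.1],[0.5,0.3,-0.1],[0.49,0.25,-0.05],[0,0,0],[0,0,0]],"turn":[[0,0,0.088],[0,0,0.087],[0,0,0.087],[0,0,0.087],[0,0,0.088],[0,0,0.087],[0,0,0],[0,0,0]]}
12 {"jaw":[2.6,2.6,2.6,2.6,2.6,2.6,2.6,2.6,0,0,0,0],"dp":[[0,0,2.4],[0,0,2.4],[0,0,2.4],[0,0,2.4],[0,0,2.4],[0,0,1.2],[0,0,1.2],[0,0,0],[0,0,0],[0,0,0],[0,0,0],[0,0,0]],"turn":[[0,0,0],[0,0,0],[0,0,0],[0,0,0],[0,0,0],[0,0,0],[0,0,0],[0,0,0],[0,0,0],[0,0,0],[0,0,0],[0,0,0]]}
ARC
12 {"jaw":[0,0,0,0,0,0,0,0,0,0,0,0],"dp":[[0,0.03,-1.23],[0,0.12,-1.22],[0,0.24,-1.21],[0,0.34,-1.18],[0,0.45,-1.14],[0,0.55,-1.1],[0,0.64,-1.05],[0,0.73,-0.99],[0,0.82,-0.92],[0,0.89,-0.84],[0,0.97,-0.75],[0,1.03,-0.67]],"turn":[[0,0,0],[0,0,0],[0,0,0],[0,0,0],[0,0,0],[0,0,0],[0,0,0],[0,0,0],[0,0,0],[0,0,0],[0,0,0],[0,0,0]]}
12 {"jaw":[0,0,0,0,0,0,0,0,0,0,0,0],"dp":[[0,1.09,-0.58],[0,1.13,-0.47],[0,1.17,-0.38],[0,1.2,-0.26],[0,1.22,-0.16],[0,1.23,-0.05],[0,1.22,0.06],[0,1.22,0.16],[0,1.2,0.28],[0,1.17,0.38],[0,1.13,0.48],[0,1.08,0.58]],"turn":[[0,0,0],[0,0,0],[0,0,0],[0,0,0],[0,0,0],[0,0,0],[0,0,0],[0,0,0],[0,0,0],[0,0,0],[0,0,0],[0,0,0]]}
6 {"jaw":[0,0,0,0,0,0],"dp":[[0,1.02,0.68],[0,0.97,0.76],[0,0.37,0.33],[0,0,0],[0,0,0],[0,0,0]],"turn":[[0,0,0],[0,0,0],[0,0,0],[0,0,0],[0,0,0],[0,0,0]]}
```

Request:
move_arm --jaw '[2.6, 2.6, 2.6, 2.6, 2.6, 2.6, 2.6, 2.6, 2.6, 2.6, 2.6, 2.6]' --dp '[[-0.2, 0.5, -0.1], [-0.2, 0.6, -0.1], [-0.1, 0.6, -0.1], [-0.1, 0.6, 0], [0, 0.5, -0.1], [0, 0.6, -0.1], [0.1, 0.6, -0.1], [0.1, 0.6, -0.1], [0.1, 0.5, -0.1], [0.3, 0.6, -0.1], [0.2, 0.5, 0], [0.4, 0.5, -0.1]]' --turn '[[0, 0, 0.087], [0, 0, 0.088], [0, 0, 0.087], [0, 0, 0.087], [0, 0, 0.087], [0, 0, 0.088], [0, 0, 0.087], [0, 0, 0.087], [0, 0, 0.088], [0, 0, 0.087], [0, 0, 0.087], [0, 0, 0.087]]' --force 30

```text
time_s: 41.62
position: [0.4161, -0.0961, 0.1742]
tool_rot: [[-0.433, 0.901, -0.001], [0.901, 0.433, 0.0], [0.0, -0.0, -1.0]]
ft_force: [0.1, -0.1, 0.0]
grip_width: 0.0263
gripper_force: 0.0
```

Request:
move_arm --jaw '[2.6, 2.6, 2.6, 2.6, 2.6, 2.6, 2.6, 2.6, 2.6]' --dp '[[0.3, 0.5, -0.1], [0.4, 0.4, -0.1], [0.4, 0.4, -0.1], [0.5, 0.4, -0.1], [0.5, 0.3, -0.1], [0.5, 0.3, 0], [0, 0, 0], [0, 0, 0], [0, 0, 0]]' --turn '[[0, 0, 0.088], [0, 0, 0.087], [0, 0, 0.087], [0, 0, 0.087], [0, 0, 0.088], [0, 0, 0.087], [0, 0, 0], [0, 0, 0], [0, 0, 0]]'

```text
time_s: 42.37
position: [0.4321, -0.0655, 0.1793]
tool_rot: [[0.069, 0.998, -0.001], [0.998, -0.069, 0.0], [0.0, -0.001, -1.0]]
ft_force: [-0.3, 0.3, 0.6]
grip_width: 0.0261
gripper_force: 0.0
```

```bash
python3 - <<'E'
from cyc import *
R=tool(YAW+np.pi/2); s=observe()
im,d=cams.get_image("wrist"); C=tocab(cloud("wrist",d,s))
q=C[(d>0)&(C[...,2]>30)&(C[...,2]<70)&(C[...,0]<-112)&(C[...,0]>-170)&(abs(C[...,1])<45)]
t=q[q[:,2]>np.percentile(q[:,2],90)-1.5] if len(q) else q; print("tcp",tocab(s["position"]),"bar top",len(q),np.median(t,0) if len(t) else None)
st=plan([(cab(-138,0,60),R,2.6,24,0),(cab(-138,0,36),R,2.6,12,1),(None,None,0,10,4)])
E
```

```text
tcp [-1.38053641e+02  1.68607702e-01  1.79332569e+02] bar top 1187 [-138.21996992    1.50360892   53.28556463]
12 {"jaw":[2.6,2.6,2.6,2.6,2.6,2.6,2.6,2.6,0,0,0,0],"dp":[[0,0,2.4],[0,0,2.4],[0,0,2.4],[0,0,2.3],[-0.01,0.02,2.44],[0,0,1.2],[0,0,1.2],[0,0,0],[0,0,0],[0,0,0],[0,0,0],[0,0,0]],"turn":[[0,0,0],[0,0,0.001],[0,0,0],[0,0,0],[-0.001,0,0.001],[0,0,0],[0,0,0],[0,0,0],[0,0,0],[0,0,0],[0,0,0],[0,0,0]]}
```

Bar is exactly where expected (centre z ≈ 48 mm).

Request:
move_arm --jaw '[2.6, 2.6, 2.6, 2.6, 2.6, 2.6, 2.6, 2.6, 0, 0, 0, 0]' --dp '[[0, 0, 2.4], [0, 0, 2.4], [0, 0, 2.4], [0, 0, 2.3], [0, 0, 2.4], [0, 0, 1.2], [0, 0, 1.2], [0, 0, 0], [0, 0, 0], [0, 0, 0], [0, 0, 0], [0, 0, 0]]' --turn '[[0, 0, 0], [0, 0, 0.001], [0, 0, 0], [0, 0, 0], [0, 0, 0.001], [0, 0, 0], [0, 0, 0], [0, 0, 0], [0, 0, 0], [0, 0, 0], [0, 0, 0], [0, 0, 0]]'

```text
time_s: 43.42
position: [0.4314, -0.0654, 0.0368]
tool_rot: [[0.073, 0.997, -0.001], [0.997, -0.073, -0.0], [-0.0, -0.001, -1.0]]
ft_force: [-4.4, -2.3, -3.0]
grip_width: 0.0112
gripper_force: 29.4
```

Request:
move_arm --jaw '[0, 0, 0, 0, 0, 0, 0, 0, 0, 0, 0, 0]' --dp '[[0, 0, -1.2], [0, 0.12, -1.22], [0, 0.24, -1.21], [0, 0.34, -1.18], [0, 0.45, -1.14], [0, 0.55, -1.1], [0, 0.64, -1.05], [0, 0.73, -0.99], [0, 0.82, -0.92], [0, 0.89, -0.84], [0, 0.97, -0.75], [0, 1.03, -0.67]]' --turn '[[0, 0, 0], [0, 0, 0], [0, 0, 0], [0, 0, 0], [0, 0, 0], [0, 0, 0], [0, 0, 0], [0, 0, 0], [0, 0, 0], [0, 0, 0], [0, 0, 0], [0, 0, 0]]'

```text
time_s: 44.42
position: [0.4967, -0.0702, 0.1615]
tool_rot: [[0.073, 0.997, -0.006], [0.997, -0.073, -0.001], [-0.001, -0.006, -1.0]]
ft_force: [-17.1, -0.8, 18.3]
grip_width: 0.0107
gripper_force: 31.0
```

```bash
python3 -c "
from cyc import *
s=observe(); print(tocab(s['position']),s['ft_force'],s['grip_width'])"
```

```text
[-7.32787089e+01  5.64030785e-02  1.61535048e+02] [-17.05962814  -0.84272533  18.31977716] 0.010662110952081826
```

Request:
move_arm --jaw '[0, 0, 0, 0, 0, 0, 0, 0, 0, 0, 0, 0]' --dp '[[0, 1.09, -0.58], [0, 1.13, -0.47], [0, 1.17, -0.38], [0, 1.2, -0.26], [0, 1.22, -0.16], [0, 1.23, -0.05], [0, 1.22, 0.06], [0, 1.22, 0.16], [0, 1.2, 0.28], [0, 1.17, 0.38], [0, 1.13, 0.48], [0, 1.08, 0.58]]' --turn '[[0, 0, 0], [0, 0, 0], [0, 0, 0], [0, 0, 0], [0, 0, 0], [0, 0, 0], [0, 0, 0], [0, 0, 0], [0, 0, 0], [0, 0, 0], [0, 0, 0], [0, 0, 0]]'

```text
time_s: 45.42
position: [0.6402, -0.0807, 0.1599]
tool_rot: [[0.074, 0.997, 0.001], [0.997, -0.074, -0.0], [-0.0, 0.001, -1.0]]
ft_force: [-2.7, 0.1, 0.0]
grip_width: 0.0102
gripper_force: 31.2
```

```bash
python3 -c "
from cyc import *
s=observe(); print(tocab(s['position']),s['ft_force'],s['grip_width'])"
```

```text
[ 70.56341952  -0.16431471 159.89739047] [-2.66570382  0.13842888  0.03154025] 0.010197342004465346
```

Request:
move_arm --jaw '[0, 0, 0, 0, 0, 0]' --dp '[[0, 1.02, 0.68], [0, 0.97, 0.76], [0, 0.37, 0.33], [0, 0, 0], [0, 0, 0], [0, 0, 0]]' --turn '[[0, 0, 0], [0, 0, 0], [0, 0, 0], [0, 0, 0], [0, 0, 0], [0, 0, 0]]'

```text
time_s: 45.92
position: [0.6595, -0.0821, 0.1425]
tool_rot: [[0.074, 0.997, -0.01], [0.997, -0.074, 0.001], [-0.0, -0.01, -1.0]]
ft_force: [-28.3, 1.6, 19.0]
grip_width: 0.0105
gripper_force: 35.5
```

```bash
python3 -c "
from cyc import *
s=observe(); print(tocab(s['position']),s['ft_force'],s['grip_width'])"
```

```text
[ 89.94817575  -0.14910073 142.51118351] [-28.33888783   1.64129475  19.02233892] 0.010469742513976121
```

Request:
move_arm --jaw '[2.8, 2.8, 2.8, 2.8, 2.8, 2.8, 2.8, 2.8, 2.8, 2.8, 2.8, 2.8]' --dp '[[0, 0, 0], [0, 0, 0], [0, 0, 0], [0, 0, -0.5], [0, 0, -1], [0, 0, -2], [0, 0, -3], [0, 0, -3], [0, 0, -3], [0, 0, -3], [0, 0, 0], [0, 0, 0]]' --turn '[[0, 0, 0], [0, 0, 0], [0, 0, 0], [0, 0, 0], [0, 0, 0], [0, 0, 0], [0, 0, 0], [0, 0, 0], [0, 0, 0], [0, 0, 0], [0, 0, 0], [0, 0, 0]]'

```text
time_s: 46.92
position: [0.6638, -0.0826, 0.2987]
tool_rot: [[0.074, 0.997, 0.005], [0.997, -0.074, -0.001], [-0.001, 0.005, -1.0]]
ft_force: [0.4, 0.1, -0.5]
grip_width: 0.028
gripper_force: 0.0
```

```bash
python3 - <<'E'
from cyc import *
s=observe(); im,d=cams.get_image("wrist"); save("w5",im); C=tocab(cloud("wrist",d,s))
q=C[(d>0)&(C[...,2]>145)&(C[...,2]<185)&(C[...,0]>75)&(abs(C[...,1])<45)]
t=q[q[:,2]>np.percentile(q[:,2],97)-1.5]; print(tocab(s["position"]),"bar top",np.median(t,0),len(q))
# flap slope: panel points
hsv=cv2.cvtColor(im,cv2.COLOR_RGB2HSV); b=(d>0)&(hsv[...,0]>100)&(hsv[...,0]<125)&(hsv[...,1]>120)&(C[...,0]>-5)&(C[...,0]<75)&(C[...,2]>50)
p=C[b]; k=np.polyfit(p[:,0],p[:,2],1); print("panel n",len(p),"angle",np.degrees(np.arctan(k[0])),k[1])
E
```

```text
[ 94.30614273  -0.34457627 298.67897696] bar top [ 90.14919148  -0.26173739 161.57741274] 1152
panel n 2101 angle 46.564198771963675 69.96356711121933
```

View pics/w5.png

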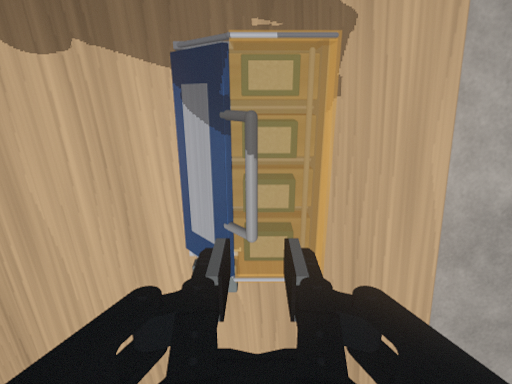

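Flap is shut: the bar (250,175) lies over the hood, the panel measures about 47°, and four packets show under the hood. The lever is next.

```bash
python3 - <<'E'
from cyc import *
im=cv2.imread("pics/top8.png")[...,::-1].astype(int); d=np.load("top8.npy"); C=tocab(cloud("top",d))
m=(im[...,0]>110)&(im[...,1]<70)&(im[...,2]<70)&(abs(C[...,1]+200)<60)&(C[...,2]>60)&(abs(C[...,0])<100); q=C[m]; print("knob",len(q),q.min(0),q.max(0),np.median(q,0))
b=(abs(C[...,1]+200)<45)&(C[...,0]>-30)&(C[...,0]<100)&(C[...,2]>12)&(C[...,2]<70); q=C[b]; print("base",np.percentile(q,[2,98],0).round(),np.median(q,0))
Rl=tool(YAW+np.pi/2); y=-200
print(tocab(observe()["position"]))
plan([(cab(20,-120,270),Rl,0,32,0),(cab(-60,y,200),Rl,0,32,2)])
E
```

```text
knob 23 [  -7.57977003 -211.37556747   81.32861776] [  10.14394394 -191.96854727   92.6304874 ] [   2.56189338 -201.53239121   88.2634453 ]
base [[  -6. -223.   14.]
 [  63. -174.   39.]] [  32.129335   -193.55978714   25.2335486 ]
[ 9.38970866e+01 -2.67497431e-01  2.96616181e+02]
12 {"jaw":[0,0,0,0,0,0,0,0,0,0,0,0],"dp":[[-2.4,-1.5,0.5],[-2.4,-1.4,0.6],[-2.4,-1.5,0.5],[-2.4,-1.5,0.5],[-2.38,-1.47,0.56],[-1.6,-1.6,1.4],[-1.6,-1.6,1.4],[-1.6,-1.6,1.4],[-1.6,-1.6,1.4],[-1.61,-1.6,1.4],[0,0,0],[0,0,0]],"turn":[[0,0,0],[0,0,-0.001],[0.001,0,0],[0,0,-0.001],[0,0,0],[0,0,0],[0,0,0],[0,0,0],[0,0,0],[0,0,0],[0,0,0],[0,0,0]]}
```

```bash
python3 - <<'E'
from cyc import *
y=-201.5
plan([(cab(0,-140,260),Rc,0,32,0),(cab(-55,y,150),Rc,0,32,0),(cab(-55,y,74),Rc,0,26,2),(cab(-25,y,74),Rc,0,15,0),(cab(32,y,74),Rc,0,9,2)])
E
```

```text
12 {"jaw":[0,0,0,0,0,0,0,0,0,0,0,0],"dp":[[-0.8,-0.5,0.2],[-0.7,-0.6,0.2],[-0.7,-0.7,0.2],[-0.6,-0.7,0.2],[-0.6,-0.7,0.2],[-0.4,-0.8,0.2],[-0.5,-0.8,0.2],[-0.3,-0.9,0.2],[-0.2,-0.9,0.2],[-0.2,-0.9,0.2],[-0.1,-1,0.2],[0,-0.9,0.2]],"turn":[[0,0,-0.087],[0,0,-0.088],[0,0,-0.087],[0,0,-0.088],[0,0,-0.087],[0,0,-0.087],[0,0,-0.088],[0,0,-0.087],[0,0,-0.088],[0,0.001,-0.087],[0,0,-0.087],[0,0,-0.088]]}
12 {"jaw":[0,0,0,0,0,0,0,0,0,0,0,0],"dp":[[0,-0.9,0.2],[0.2,-1,0.2],[0.2,-0.9,0.2],[0.3,-0.9,0.2],[0.4,-0.8,0.3],[0.42,-0.84,0.15],[1.1,-1.2,2.2],[1.1,-1.3,2.2],[1.1,-1.2,2.2],[1.1,-1.2,2.2],[1.1,-1.24,2.21],[0,0,2.5]],"turn":[[0,0,-0.087],[0,0,-0.088],[0,0,-0.087],[0.001,0,-0.087],[0,0,-0.088],[0,0,-0.087],[0,0,0],[0,0,0],[0,0,0],[0,0,0],[0,0,0],[0,0,0]]}
12 {"jaw":[0,0,0,0,0,0,0,0,0,0,0,0],"dp":[[0,0,2.6],[0,0,2.5],[0,0,0],[0,0,0],[-1,0,0],[-1,0,0],[-1,0,0],[-0.81,0,0],[-0.82,0,0],[-0.81,0,0],[-0.82,0,0],[-0.81,0,0]],"turn":[[0,0,0],[0,0,0],[0,0,0],[0,0,0],[0,0,0],[0,0,0],[0,0,0],[0,0,0],[0,0,0],[0,0,0],[0,0,0],[0,0,0]]}
4 {"jaw":[0,0,0,0],"dp":[[-0.82,0,0],[-0.81,0,0],[0,0,0],[0,0,0]],"turn":[[0,0,0],[0,0,0],[0,0,0],[0,0,0]]}
```

Request:
move_arm --jaw '[0, 0, 0, 0, 0, 0, 0, 0, 0, 0, 0, 0]' --dp '[[-0.8, -0.5, 0.2], [-0.7, -0.6, 0.2], [-0.7, -0.7, 0.2], [-0.6, -0.7, 0.2], [-0.6, -0.7, 0.2], [-0.4, -0.8, 0.2], [-0.5, -0.8, 0.2], [-0.3, -0.9, 0.2], [-0.2, -0.9, 0.2], [-0.2, -0.9, 0.2], [-0.1, -1, 0.2], [0, -0.9, 0.2]]' --turn '[[0, 0, -0.087], [0, 0, -0.088], [0, 0, -0.087], [0, 0, -0.088], [0, 0, -0.087], [0, 0, -0.087], [0, 0, -0.088], [0, 0, -0.087], [0, 0, -0.088], [0, 0.001, -0.087], [0, 0, -0.087], [0, 0, -0.088]]'

```text
time_s: 47.97
position: [0.5933, -0.1709, 0.2707]
tool_rot: [[-0.83, 0.558, -0.003], [0.558, 0.83, 0.002], [0.004, -0.0, -1.0]]
ft_force: [-0.1, 0.1, 0.7]
grip_width: 0.0003
gripper_force: 0.0
```

Request:
move_arm --jaw '[0, 0, 0, 0, 0, 0, 0, 0, 0, 0, 0, 0]' --dp '[[0, -0.9, 0.2], [0.2, -1, 0.2], [0.2, -0.9, 0.2], [0.3, -0.9, 0.2], [0.4, -0.8, 0.3], [0.4, -0.8, 0.2], [1.1, -1.2, 2.2], [1.1, -1.3, 2.2], [1.1, -1.2, 2.2], [1.1, -1.2, 2.2], [1.1, -1.2, 2.2], [0, 0, 0]]' --turn '[[0, 0, -0.087], [0, 0, -0.088], [0, 0, -0.087], [0.001, 0, -0.087], [0, 0, -0.088], [0, 0, -0.087], [0, 0, 0], [0, 0, 0], [0, 0, 0], [0, 0, 0], [0, 0, 0], [0, 0, 0]]'

```text
time_s: 48.97
position: [0.4971, -0.2717, 0.1443]
tool_rot: [[-0.997, 0.074, -0.009], [0.074, 0.997, 0.006], [0.009, 0.005, -1.0]]
ft_force: [-0.4, -0.6, -0.4]
grip_width: 0.0003
gripper_force: 0.0
```

```bash
python3 - <<'E'
from cyc import *
y=-201.5
print(tocab(observe()["position"]))
im,d=cams.get_image("top"); C=tocab(cloud("top",d)); save("top9",im)
q=C[(d>0)&(C[...,2]>145)&(C[...,2]<185)&(C[...,0]>75)&(C[...,0]<110)&(abs(C[...,1])<45)]
print("bar",np.median(q,0))
plan([(cab(-55,y,74),Rc,0,26,1),(cab(-25,y,74),Rc,0,15,0),(cab(32,y,74),Rc,0,9,2)])
E
```

```text
[ -58.44901377 -200.94008236  144.26667648]
bar [ 88.78025635   0.29893933 161.21247373]
12 {"jaw":[0,0,0,0,0,0,0,0,0,0,0,0],"dp":[[-0.1,0,2.4],[0,-0.1,2.4],[-0.1,-0.01,2.47],[0,0,0],[-1,0,0],[-1,0,0],[-1,0,0],[-0.81,0,0],[-0.82,0,0],[-0.81,0,0],[-0.82,0,0],[-0.81,0,0]],"turn":[[0.001,-0.002,-0.001],[0.001,-0.002,0],[0.001,-0.002,-0.001],[0,0,0],[0,0,0],[0,0,0],[0,0,0],[0,0,0],[0,0,0],[0,0,0],[0,0,0],[0,0,0]]}
4 {"jaw":[0,0,0,0],"dp":[[-0.82,0,0],[-0.81,0,0],[0,0,0],[0,0,0]],"turn":[[0,0,0],[0,0,0],[0,0,0],[0,0,0]]}
```

Request:
move_arm --jaw '[0, 0, 0, 0, 0, 0, 0, 0, 0, 0, 0, 0]' --dp '[[-0.1, 0, 2.4], [0, -0.1, 2.4], [-0.1, 0, 2.4], [0, 0, 0], [-1, 0, 0], [-1, 0, 0], [-1, 0, 0], [-0.8, 0, 0], [-0.8, 0, 0], [-0.8, 0, 0], [-0.8, 0, 0], [-0.8, 0, 0]]' --turn '[[0.001, -0.002, -0.001], [0.001, -0.002, 0], [0.001, -0.002, -0.001], [0, 0, 0], [0, 0, 0], [0, 0, 0], [0, 0, 0], [0, 0, 0], [0, 0, 0], [0, 0, 0], [0, 0, 0], [0, 0, 0]]'

```text
time_s: 50.02
position: [0.5733, -0.2777, 0.0785]
tool_rot: [[-0.998, 0.069, 0.005], [0.069, 0.998, -0.004], [-0.006, -0.004, -1.0]]
ft_force: [-1.4, -0.0, 0.8]
grip_width: 0.0001
gripper_force: 0.6
```

Request:
move_arm --jaw '[0, 0, 0, 0]' --dp '[[-0.8, 0, 0], [-0.8, 0, 0], [0, 0, 0], [0, 0, 0]]' --turn '[[0, 0, 0], [0, 0, 0], [0, 0, 0], [0, 0, 0]]'

```text
time_s: 50.35
position: [0.5887, -0.2788, 0.0772]
tool_rot: [[-0.998, 0.069, 0.005], [0.069, 0.998, -0.003], [-0.005, -0.003, -1.0]]
ft_force: [0.1, 0.4, -0.1]
grip_width: 0.0004
gripper_force: 0.0
```

Request:
move_arm --jaw '[0, 0, 0, 0]' --dp '[[-0.3, 0, 0], [-0.3, 0, 0], [0, 0, 0], [0, 0, 0]]' --turn '[[0, 0, 0], [0, 0, 0], [0, 0, 0], [0, 0, 0]]'

```text
time_s: 50.68
position: [0.5914, -0.2791, 0.0771]
tool_rot: [[-0.998, 0.07, -0.003], [0.07, 0.998, -0.001], [0.003, -0.002, -1.0]]
ft_force: [-13.6, 0.2, 4.3]
grip_width: 0.0001
gripper_force: 6.8
```

```bash
python3 - <<'E'
from cyc import *
print(tocab(observe()["position"]),observe()["ft_force"])
E
```

```text
[  36.14382197 -201.50013478   77.07048027] [-13.57929088   0.24919549   4.25180394]
```

Request:
move_arm --jaw '[0, 0, 0, 0]' --dp '[[-0.2, 0, 0], [-0.1, 0, 0], [0, 0, 0], [0, 0, 0]]' --turn '[[0, 0, 0], [0, 0, 0], [0, 0, 0], [0, 0, 0]]'

```text
time_s: 51.02
position: [0.5919, -0.2791, 0.0769]
tool_rot: [[-0.997, 0.07, -0.009], [0.07, 0.998, -0.0], [0.009, -0.001, -1.0]]
ft_force: [-24.7, 0.6, 7.8]
grip_width: -0.0
gripper_force: 13.1
```

Request:
move_arm --jaw '[0, 0, 0, 0, 0, 0, 0, 0, 0, 0, 0, 0]' --dp '[[2, 0, 0], [3, 0, 0], [3, 0, -1], [3, 0, -3], [3, 0, -3], [3, 0, -3], [3, 0, -3], [2, 0, 0], [0, 0, 0], [0, 0, 0], [0, 0, 0], [0, 0, 0]]' --turn '[[0, 0, 0], [0, 0, 0], [0, 0, 0], [0, 0, 0], [0, 0, 0], [0, 0, 0], [0, 0, 0], [0, 0, 0], [0, 0, 0], [0, 0, 0], [0, 0, 0], [0, 0, 0]]'

```text
time_s: 52.02
position: [0.38, -0.264, 0.2039]
tool_rot: [[-0.998, 0.069, 0.004], [0.069, 0.998, -0.003], [-0.004, -0.003, -1.0]]
ft_force: [0.5, -0.6, 0.3]
grip_width: 0.0
gripper_force: 0.0
```

```bash
python3 - <<'E'
from cyc import *
im,d=cams.get_image("top"); P=cloud("top",d); C=tocab(P); save("top10",cv2.resize(im[110:270,80:430],None,fx=2.2,fy=2.2,interpolation=cv2.INTER_CUBIC))
i=im.astype(int); m=(i[...,0]>110)&(i[...,1]<70)&(i[...,2]<70)&(abs(C[...,1]+200)<60)&(C[...,2]>50)&(abs(C[...,0])<120); q=C[m]; print("knob",len(q),np.median(q,0))
q=C[(d>0)&(C[...,2]>145)&(C[...,2]<185)&(C[...,0]>75)&(C[...,0]<110)&(abs(C[...,1])<45)]; print("bar",np.median(q,0))
q=P[(abs(P[...,0]-.687)<.06)&(abs(P[...,1]-.385)<.06)&(P[...,2]>.03)&(d>0)]; print("jar",rect(q))
E
```

```text
knob 22 [  56.61657641 -201.54745654   87.84299506]
bar [ 88.76069648  -1.23643413 161.29356012]
jar (array([0.68812366, 0.38561682]), array([65.35305023, 64.50532532]), -2.930755615234375)
```

View pics/top10.png

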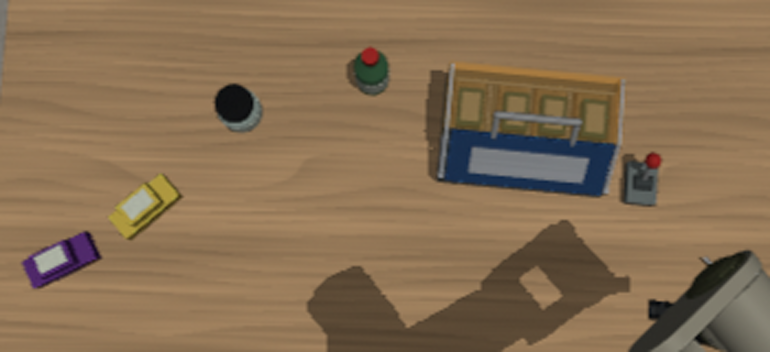

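The lever's knob (653,160) now leans away from the robot, the flap is shut, the four blocks are inside and the bystanders haven't moved.

```bash
python3 -c "
from rig import ticket
print(ticket.close_job())"
```

```text
the job is handed in; nothing more can be done
None
```

I handed the job in at about 52 s: all four wooden blocks are home, one to a lane, then the flap was swung shut, then the lever pushed fully over. The bottle and jar were still in place in the last picture; I did not check the screwdriver's position again at the end.

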